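# Hang the drop hanger and clip the bit tray under it

### The job

Hang the yellow drop hanger by its upper loop on the two-pronged bracket of the stand and let go of it; then clip the bit tray's snap hook onto the bar of the hanger's lower loop, pressing the tray down gently until the bar has snapped in past the red spring gate, and leave both hanging free and still, one under the other. Keep the tray level so that no bits spill, press with no more than about 10 N, set nothing down hard, and leave the spray can, the meter and the disk drive where they are.

Things in the scene. Friction and masses are not known exactly. Their poses are not given: they have to be found in the camera images.
- bracket_seat (a point): Fixed seat, 261 mm above the table: on the upper faces, and midway between, two level steel prongs (6 mm wide, 8 mm high, 28 mm over both) that point along its -x, towards the robot. End lips rise 10 mm above the seat, from 7 to 12 mm (the prongs' end) to -x; back stops rise 8 mm, 8 mm to +x. z up.
- stand_foot (a point): Table point below the seat, same axes. Steel foot plate 12 mm high from 15 mm to -x to 185 mm to +x, 75 mm to either side. The aluminium post that carries the prongs is 24 x 34 mm, centred 150 mm to +x, 280 mm high.
- block_top (a point): Centre of the top of the wooden parking block, fixed, 45 (x) x 85 (y) x 46 mm high. In its slot (along y, 8 mm wide, 57 long, 40 deep) the hanger stands at the start, leaning by up to about 0.05 rad.
- hanger_grip (a point): Grip centre of the yellow drop hanger (157 mm long, 0.15 kg): a black fin 10 (x) x 16 (y) mm that reaches from 33 mm below to 15 mm above the point. Below are two loops of 6 mm round bar, one above the other, 42 mm wide inside, in the y-z plane. Hung up, the point is 297 mm above the table and its x lies along the bracket's x, either way round. z up. It can swing about y.
- hanger_top_bar (a point): Centre of the top bar (along y) of the hanger's upper loop, 33 mm below hanger_grip; this bar comes to lie across both prongs, its centre 3 mm above the seat. The loop is 34 mm high inside. Below it a plate 6 mm thick, 16 mm high parts it from the lower loop.
- hanger_bar (a point): Centre of the bottom bar (along y, 6 mm round, bare steel) of the hanger's lower loop, 137 mm below hanger_grip; the tray is clipped to this bar. The lower loop is 48 mm high inside. Same axes as hanger_grip.
- tray_grip (a point): Grip centre of the bit tray: blue fin 14 (x) x 10 (y) mm at the tray's -x end (78 mm from its middle), point 58 mm above the underside, fin top at 76 mm, tray walls at 22 mm. The tray weighs 0.2 kg, balanced about its middle. Same axes as tray_mid.
- tray_mid (a point): Centre of the underside of the grey tray, 180 (x) x 50 (y) mm, z up. Above it the steel snap hook, 12 mm wide, an upside-down J in the x-z plane: stem x -12 to -7, leg x 7 to 12, mouth between, open downward. Heights: leg end 94, gate 97, flat top 112 to 117 mm, all shifted together by -8 to +8 mm (locked adjustable stem, not measured: find by feel).
- gate (a joint): Angle of the hook's red spring gate, hinged at the stem: 0 shut, about 1 rad open; it swings only up, into the hook. A 6 mm bar pressed up the mouth opens it (the tray's weight alone does not; 3 to 8 N of push besides, more with the bar near the stem than near the leg), it snaps shut once the bar's centre is 6 to 9 mm above it, and at 12 mm the bar meets the hard flat top. Press with 10 N at most.
- can: Orange spray can, bystander, 52 mm in diameter, 150 mm high; origin at the centre of its underside.
- meter: Black and grey multimeter lying on its back, bystander, 140 x 75 x 39 mm; origin at the centre of its underside.
- drive: Open hard-disk drive, bystander, 100 x 70 x 20 mm; origin at the centre of its underside.

How it is judged:
By the outcome, as a careful person would: the job done as asked, in the order asked, and still so for the second after the job is handed in, with the robot touching nothing.
It also fails if it takes over 72 s, if anything falls off the work surface, if the arm or the gripper's body presses on something with over 40 N, if the wrist force passes 120 N, or if a joint passes its speed limit or range.

### The arm

A 6-joint arm with a two-finger parallel gripper is mounted at the origin on the work surface. World frame = base frame: x ahead of the robot, y to its left, z up, the work surface at z = 0. Lengths are in m, angles in rad, forces in N, time in s.
With the tool pointing down it reaches from about 0.375 to 0.9 m from the base axis. Payload 3.1 kg.
Tool frame: the origin (TCP) lies at the very end of the fingers, on their centre line; the grasp point (between the pads) lies 19 mm behind it (robot.hold_point_z is the z of the grasp point in the tool frame, in m); z points along the fingers, y is the direction in which the jaws open and shut (so a half turn about z gives the same grasp; the last joint's range is limited). The gripper opens to 87 mm and grips with 3 to 60 N. Pads are 19 mm wide; open, the fingers measure 117 mm over their backs; the gripper's body (75 mm by 190 mm) begins 51 mm behind the grasp point.
Start: joints at [-1.494, 0.527, 1.433, -0, 1.181, -0.178], TCP at [0.158, -0.605, 0.223] pointing down, gripper open.
Joint ranges: [-3.08, 3.08], [-0.75, 2.2], [0.22, 2.44], [-1.43, 4.57], [0, 2.65], [-2.85, 2.85]. Speed limits (rad/s): [2.79, 2.79, 3.14, 3.14, 3.14, 3.14].

### API

Orientations are given as a unit quaternion [x, y, z, w].
In Python, from rig import robot, viewer, spotter gives the robot as it stands.
- The arm moves only by the shell command python3 -m crank 'ROWS' [FORCE]. ROWS is text: rows parted by semicolons, each of 7 numbers parted by spaces: the turn, a rotation vector about the tool's x, y, z in units of 5 degrees (1.0 is 5 degrees), then the shift along the tool's x, y, z in units of 40 mm (1.0 is 40 mm), then the gripper's target within -1 to 1 (shut at 1, half-way at 0, fully open at -1). A call has 1 to 5 rows; each row shifts and turns the pose as measured when the row begins, along the tool's axes as they then stand; what a row does not reach is not made up. A row lasts 1/8 s, in which the tool goes at most 62.5 mm and 10.7 degrees, less where a joint would pass 70% of its speed; a pose out of reach is approached as far as the arm can. A call is refused whole if a number of a shift passes 1 or a number of a turn 1, either way. A call with a gripper value outside its range is refused whole. The fingers move at their own pace and stop on an object; FORCE is the grip in N (left out, the last holds). Time passes only in rows, so rows that do not move let the fingers close. It gives the time, the measured TCP pose, the force and the opening at its end, in the units of the state.
- robot.get_obs(): the state, without advancing time (a new reading comes with each control period).
- viewer.camera(name): name is "scene" or "top" or "wrist"; returns a dict with "img" (384x512x3 uint8, red, green, blue), "camera_matrix" (3x3 intrinsics, pixels), "xyz" and "attitude" of the camera in the world. Camera axes: x right, y down, z forward; pixel columns grow to the right and rows downward; lengths in m; the calibration is good to about 2 mm. A picture is of the moment at which its call begins. There is no depth.
- robot.hand_in(): hands the job in, once; it reports no verdict.
Trained networks look in a picture, given as the dict that the camera call returned (one of the last four; its "shot" number tells which), for a name from the list of things; names that differ only in an ending like _2 or _b are one class to them, and where a whole thing is asked for, a point or a joint stands for the part that bears it (a point fixed in the world has none). Each returns a list of dicts, best first, with "score" (0 to 1); they miss things now and then, are a little off and sometimes report something else, mostly with a low value. They report only what shows in the picture. A call takes as long as a camera call.
- spotter.boxes_of(name, picture): "at" ([x, y, z] in m, in the coordinates of the camera as it stood for that picture, good to about 4 mm: the middle of the surface that is visible of it).
The state is a dict: "time": time; "q": joint angles; "joint_velocities": joint speeds; "joint_torque": joint torques, N m; "position": TCP position; "tool_rot": TCP orientation; "ft_force": force on the tool from outside, world axes, zero at the start; "moment": the same for the moment, N m; "grip_width": finger opening in m.
Only numpy, scipy, OpenCV 4.12 (cv2) and the standard library are available. Lean on these libraries where they do the work, as an engineer would, in place of code of your own. Each camera call takes 0.05 s, during which the arm holds its last target.

## Working session

There is one attempt and no reset: what is moved stays moved. The work goes in short steps, Python scripts to look and compute and a shell command to move; the robot and the scene stay as the last step left them, time stands still between calls to the robot, and variables do not carry over. Pictures are saved under pics/ and viewed, and the job is handed in when it is done.

```bash
ls -la; mkdir -p pics
cat > h.py <<'E'
import numpy as np, cv2
from scipy.spatial.transform import Rotation as R
from rig import robot, viewer, spotter
def snap(n,f):
    p=viewer.camera(n); cv2.imwrite('pics/'+f,cv2.cvtColor(p['img'],cv2.COLOR_RGB2BGR)); return p
def camR(p):
    a=np.array(p['attitude'],float)
    return R.from_quat(a).as_matrix() if a.size==4 else a.reshape(3,3)
def w(p,at): return camR(p)@np.array(at)+np.array(p['xyz'])
def px(p,X):
    c=camR(p).T@(np.array(X)-np.array(p['xyz'])); u=np.array(p['camera_matrix'])@c; return u[:2]/u[2]
def ray(p,u,v):
    d=camR(p)@np.linalg.inv(np.array(p['camera_matrix']))@np.array([u,v,1.]); return np.array(p['xyz']),d/np.linalg.norm(d)
def atz(p,u,v,z):
    o,d=ray(p,u,v); return o+d*(z-o[2])/d[2]
def tri(obs):
    A=np.zeros((3,3));b=np.zeros(3)
    for p,u,v in obs:
        o,d=ray(p,u,v);M=np.eye(3)-np.outer(d,d);A+=M;b+=M@o
    return np.linalg.solve(A,b)
E
python3 - <<'E'
from h import *
np.set_printoptions(precision=4,suppress=True)
o=robot.get_obs();print(o)
names="bracket_seat stand_foot block_top hanger_grip hanger_top_bar hanger_bar tray_grip tray_mid gate can meter drive".split()
for n in ["scene","top"]:
    p=snap(n,n+"0.png");print(n,p['xyz'],p['attitude'],p['camera_matrix'])
    for k in names:
        for r in spotter.boxes_of(k,p)[:2]: print(k,r['score'],w(p,r['at']),px(p,w(p,r['at'])))
E
```

```text
total 12
drwxr-xr-x  3 agent agent 4096 Dec  6 19:33 .
drwxr-xr-x 23 root  root  4096 Dec  6 19:33 ..
drwxr-xr-x  2 agent agent 4096 Dec  6 19:33 pics
{'time': 0.0, 'q': array([-1.4945,  0.5285,  1.4339, -0.    ,  1.1814, -0.1785]), 'joint_velocities': array([ 0.002 ,  0.0009, -0.0008,  0.0006,  0.0006, -0.0001]), 'joint_torque': array([ -0.0018, -44.0039, -17.6593,   0.0631,   0.0581,  -0.0002]), 'position': array([ 0.1575, -0.6041,  0.2216]), 'tool_rot': array([ 0.9919,  0.127 ,  0.0001, -0.0011]), 'ft_force': array([ 0.1323,  0.2337, -0.4466]), 'moment': array([ 0.0131, -0.02  ,  0.0005]), 'grip_width': 0.08690590412864005}
scene [0.9976 0.4176 0.8802] [ 0.3564  0.869  -0.3158 -0.1347] [[394.414    0.     251.2852]
 [  0.     394.414  190.6323]
 [  0.       0.       1.    ]]
bracket_seat 0.75 [ 0.6986 -0.0152  0.0107] [211.5948 255.6234]
stand_foot 0.79 [ 0.6963 -0.0142  0.0118] [212.4962 255.0829]
block_top 0.58 [ 0.5436 -0.2702  0.0407] [193.6257 164.4173]
hanger_grip 0.47 [ 0.531  -0.2864  0.1105] [190.8902 142.1967]
hanger_grip 0.24 [0.4415 0.0143 0.0207] [288.3561 203.8539]
h
[... 568 characters left out ...]
3  0.0702] [[380.1859   0.     258.8342]
 [  0.     380.1859 189.5944]
 [  0.       0.       1.    ]]
bracket_seat 0.92 [ 0.6666 -0.0242  0.0108] [269.9385 174.7679]
block_top 0.94 [ 0.5226 -0.2752  0.0441] [353.1056 216.6457]
hanger_grip 0.56 [ 0.5258 -0.2792  0.1134] [360.2355 212.4513]
hanger_top_bar 0.49 [ 0.5295 -0.2828  0.1166] [361.6725 211.0089]
hanger_bar 0.49 [ 0.531  -0.2802  0.1147] [360.575  210.5869]
hanger_bar 0.48 [0.4987 0.2326 0.0181] [188.7645 227.8697]
tray_grip 0.68 [0.5043 0.2358 0.0116] [188.1471 226.293 ]
tray_mid 0.77 [0.5025 0.2333 0.0176] [188.611  226.6771]
can 0.74 [0.7113 0.2959 0.1358] [161.2822 151.5245]
meter 0.91 [ 0.7195 -0.3105  0.0326] [359.3161 155.6833]
```

Run:
```python
import cv2
for n in ["scene0","top0"]:
    i=cv2.imread(f'pics/{n}.png'); print(i.shape)
i=cv2.imread('pics/top0.png'); cv2.imwrite('pics/top0b.png',cv2.resize(i[90:290,130:430],None,fx=2.6,fy=2.6,interpolation=cv2.INTER_CUBIC))
i=cv2.imread('pics/scene0.png'); cv2.imwrite('pics/scene0b.png',cv2.resize(i[80:384,100:412],None,fx=1.95,fy=1.95,interpolation=cv2.INTER_CUBIC))
```

```text
(384, 512, 3)
(384, 512, 3)
```

View pics/top0b.png

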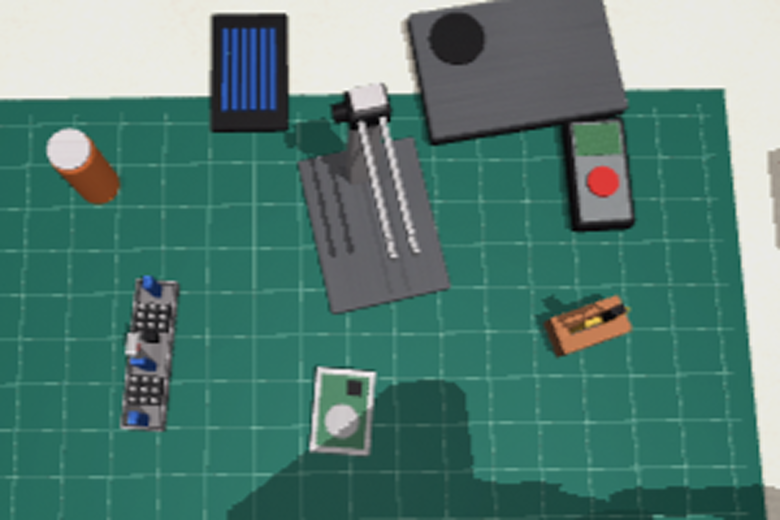

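View pics/scene0b.png

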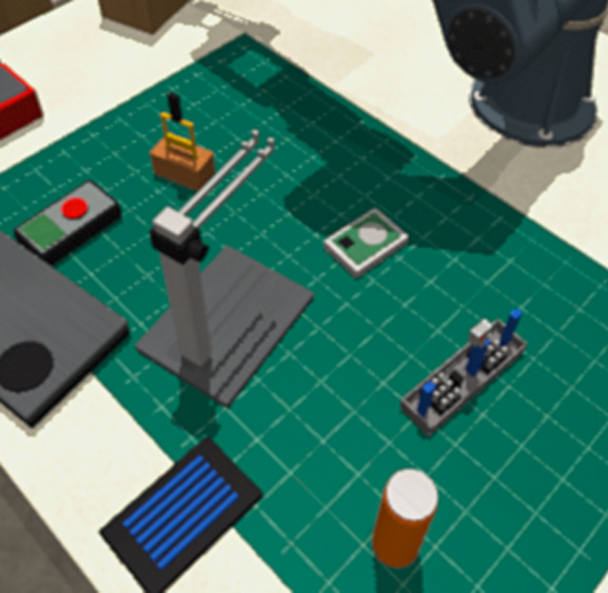

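The top view shows the tray at left (around 190,225 px), the stand in the middle (prong tips around 285,188), the block and hanger at right (around 357,212), and the drive, meter and can clear of each other. I'll zoom in to measure.

Run:
```python
import cv2,numpy as np
def z(n,x0,y0,w,h,f): 
    i=cv2.imread(f'pics/{n}.png')[y0:y0+h,x0:x0+w]; i=cv2.resize(i,None,fx=f,fy=f,interpolation=cv2.INTER_CUBIC)
    for k in range(0,w,10): cv2.putText(i,str(x0+k),(k*f,8),0,.3,(255,255,255));cv2.line(i,(k*f,10),(k*f,14),(255,255,255))
    for k in range(0,h,10): cv2.putText(i,str(y0+k),(0,k*f+4),0,.3,(255,255,255))
    return i
a=z('top0',335,190,50,45,8);b=z('top0',255,115,50,80,8)
c=z('scene0',170,125,50,50,8);d=z('scene0',170,140,80,70,8)
def hs(a,b):
    h=max(a.shape[0],b.shape[0]);o=np.zeros((h,a.shape[1]+b.shape[1],3),np.uint8);o[:a.shape[0],:a.shape[1]]=a;o[:b.shape[0],a.shape[1]:]=b;return o
cv2.imwrite('pics/z1.png',hs(a,c))
cv2.imwrite('pics/z2.png',z('top0',262,118,40,75,8)[:600])
cv2.imwrite('pics/z3.png',d)
cv2.imwrite('pics/z4.png',hs(z('top0',172,190,30,70,8),z('scene0',300,230,80,75,6)))
```

```text
(no output)
```

View pics/z1.png

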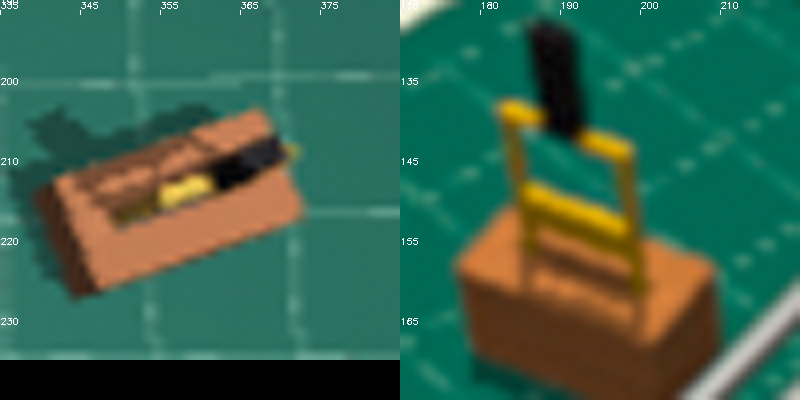

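View pics/z2.png

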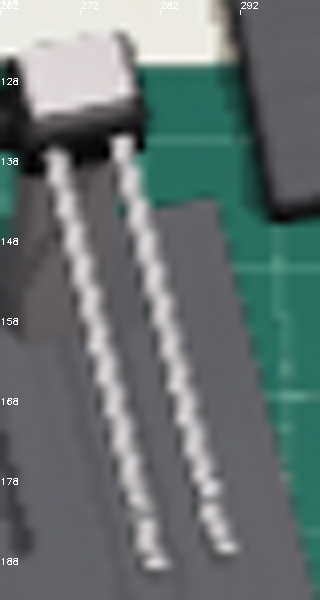

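View pics/z3.png

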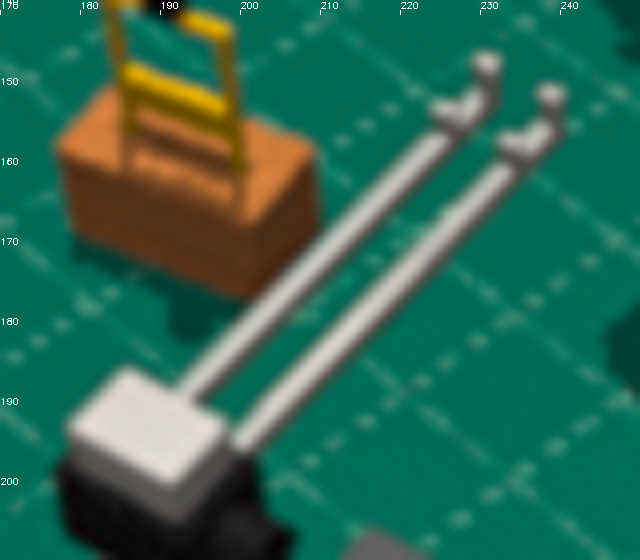

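View pics/z4.png

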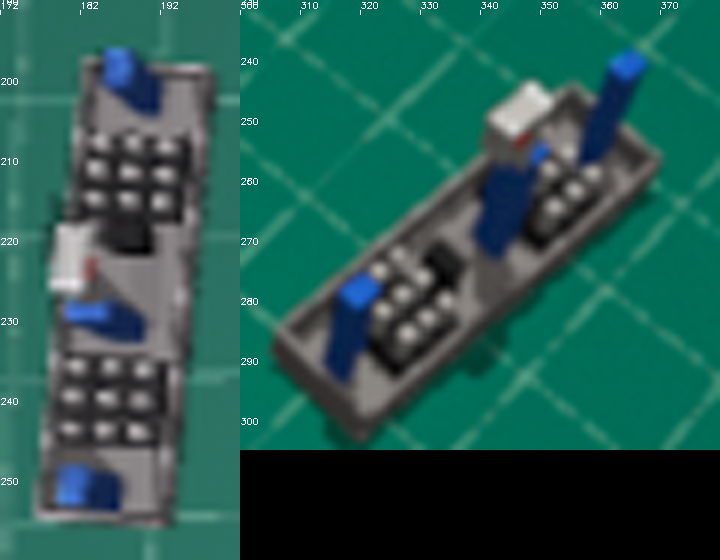

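Zooms: the hanger fin top is at about top(369,207)/scene(187,127). The lip tops are near top(281,187),(290,185.5) and scene(230,147),(238,151). The tray has a fin at each end and its hook at the middle, with the blue stem holder on the robot side.

Run:
```python
from h import *
np.set_printoptions(precision=4,suppress=True)
s=snap('scene','s1.png');t=snap('top','t1.png')
# block top corners at z=.046 (crop coords /8 + offset)
for name,pts,z in [('block',[(342,212.5),(367.5,203.2),(373,217),(347.5,226.5)],.046),('tray rim',[(182.5,197.5),(198,198.5),(193,255),(177,253.5)],.022),('foot',None,0.012)]:
    if pts is None: continue
    P=np.array([atz(t,u,v,z) for u,v in pts]);print(name,P[:,:2],P.mean(0))
    e=P[1]-P[0]+P[2]-P[3];f=P[2]-P[1]+P[3]-P[0];print(' yaw e,f deg',np.degrees(np.arctan2(e[1],e[0])),np.degrees(np.arctan2(f[1],f[0])),np.linalg.norm(e)/2,np.linalg.norm(f)/2)
P=np.array([atz(s,u,v,.046) for u,v in [(177,157.5),(186,150.5),(209,158.5),(201,168.5)]]);print('block s',P[:,:2],P.mean(0))
print('fin top',tri([(t,369.5,207),(s,188.5,128)]))
print('lips',tri([(t,281.5,187),(s,230,147.5)]),tri([(t,290.5,185.5),(s,238,151.5)]))
print('lipmid',tri([(t,286,186.3),(s,234,149.5)]))
# prongs direction at z .261
for a,b in [((268.5,138),(281.5,187)),((277,137),(290.5,185.5))]:
    A=atz(t,*a,.261);B=atz(t,*b,.263);d=A-B;print('prong',A,B,np.degrees(np.arctan2(d[1],d[0])))
for a,b in [((194,189),(225,155)),((200,196),(233,159))]:
    A=atz(s,*a,.261);B=atz(s,*b,.261);d=A-B;print('prong s',A,B,np.degrees(np.arctan2(d[1],d[0])))
print('finR',tri([(t,181.5,250),(s,364.5,240)]),'finF',tri([(t,186,198),(s,319.5,278)]),'hook top',tri([(t,181.5,222),(s,346.5,249)]))
```

```text
block [[ 0.5356 -0.2415]
 [ 0.5632 -0.3217]
 [ 0.5203 -0.3354]
 [ 0.4924 -0.2557]] [ 0.5279 -0.2886  0.046 ]
 yaw e,f deg -70.88642189696182 -162.02924963801507 0.08465542932362333 0.04528426064872057
tray rim [[0.5945 0.2537]
 [0.5905 0.2047]
 [0.415  0.2172]
 [0.4203 0.2663]] [0.5051 0.2355 0.022 ]
 yaw e,f deg -95.40358899333117 175.8868123484365 0.04928172176465041 0.17534369686815196
block s [[ 0.5635 -0.3225]
 [ 0.5257 -0.3272]
 [ 0.4983 -0.253 ]
 [ 0.5416 -0.2383]] [ 0.5323 -0.2852  0.046 ]
fin top [ 0.5322 -0.2906  0.1623]
lips [ 0.5768 -0.0513  0.2777] [ 0.5711 -0.0598  0.262 ]
lipmid [ 0.5738 -0.0557  0.2694]
prong [ 0.7043 -0.0145  0.261 ] [ 0.5733 -0.0446  0.263 ] 12.938565237442573
prong [ 0.7067 -0.0366  0.261 ] [ 0.5768 -0.0674  0.263 ] 13.339314298988588
prong s [ 0.7068 -0.0349  0.261 ] [ 0.5944 -0.0637  0.261 ] 14.367736072077578
prong s [ 0.71   -0.0119  0.261 ] [ 0.5902 -0.0421  0.261 ] 14.15504562445671
finR [0.428  0.2428 0.0745] finF [0.584  0.2316 0.0734] hook top [0.5057 0.2367 0.1145]
```

```bash
cat >> h.py <<'E'
import sys
def st():
    o=robot.get_obs(); Rm=R.from_quat(o['tool_rot']).as_matrix(); return o,Rm
def plan(goal,phi=None,hold=True):
    """goal: world xyz of grasp point (hold) or TCP; prints tool-axis shift in units of 40mm and turn about tool z units 5deg"""
    o,Rm=st(); p=o['position'].copy(); 
    if hold: p=p+Rm@np.array([0,0,robot.hold_point_z])
    d=Rm.T@(np.array(goal)-p)/.04
    print('t',round(o['time'],2),'hold' if hold else 'tcp',p.round(4),'phi',round(np.degrees(np.arctan2(Rm[1,0],Rm[0,0])),2),'tilt',(np.degrees(Rm[:2,2])).round(2),'F',o['ft_force'].round(2),'w',round(o['grip_width'],4))
    print('shift units',d.round(3))
    if phi is not None:
        Rd=R.from_euler('z',phi,degrees=True)*R.from_euler('x',180,degrees=True)
        print('turn units',(np.degrees((R.from_matrix(Rm).inv()*Rd).as_rotvec())/5).round(2))
E
python3 -m crank '0 0 0 .92 -.44 0 -1;0 0 -1 .92 -.44 0 -1;0 0 -1 .96 -.36 0 -1;0 0 -1 .99 -.28 0 -1;0 0 -1 1 -.2 0 -1' 20
python3 -c "
from h import *
plan([.532,-.29,.24],108.5)"
```

```text
time: 2.02
position: [0.3151, -0.472, 0.2225]
tool_rot: [0.954, 0.3, -0.0, 0.002]
ft_force: [0.8, 0.2, -0.3]
grip_width: 0.0869
t 2.02 hold [ 0.3151 -0.472   0.2412] phi 34.86 tilt [ 0.04 -0.2 ] F [ 0.78  0.18 -0.31] w 0.0869
shift units [ 7.05  -0.633  0.017]
turn units [  0.02   0.04 -14.73]
```

```bash
python3 -m crank '0 0 -1 1 -.09 0 -1;0 0 -1 1 0 0 -1;0 0 -1 .99 .09 0 -1;0 0 -1 .98 .17 0 -1;0 0 -1 .9 .24 0 -1'
python3 - <<'E'
from h import *
plan([.532,-.29,.24],108.5)
p=snap('wrist','w1.png');print(p['xyz'],p['attitude'],p['camera_matrix'][0])
o,Rm=st();print(Rm.T@(np.array(p['xyz'])-o['position']))
E
```

```text
time: 2.65
position: [0.4707, -0.3405, 0.2229]
tool_rot: [0.863, 0.505, -0.0, 0.003]
ft_force: [0.0, -0.7, 0.3]
grip_width: 0.0871
t 2.65 hold [ 0.4706 -0.3404  0.2416] phi 60.71 tilt [ 0.12 -0.31] F [ 0.04 -0.72  0.29] w 0.0871
shift units [1.85  0.722 0.036]
turn units [ 0.03  0.06 -9.56]
[ 0.50956509 -0.26711511  0.38513919] [ 0.95604727 -0.24982119 -0.03651371  0.1490964 ] [329.59356717   0.         256.65302543]
[ 0.07864518 -0.00176018 -0.16218786]
```

View pics/w1.png

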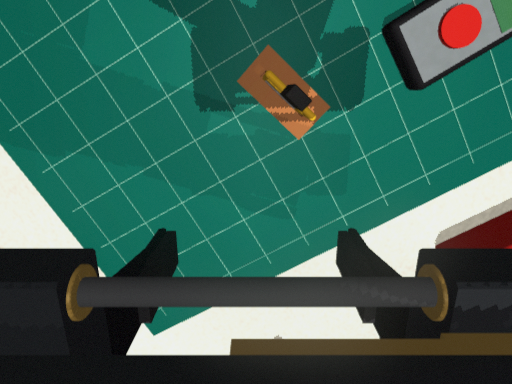

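```bash
cat >> h.py <<'E'
def zoom(f,x0,y0,w_,h_,k,out):
    i=cv2.imread('pics/'+f)[y0:y0+h_,x0:x0+w_]; i=cv2.resize(i,None,fx=k,fy=k,interpolation=cv2.INTER_CUBIC)
    for a in range(0,w_,10): cv2.putText(i,str(x0+a),(a*k,8),0,.3,(255,255,255));cv2.line(i,(a*k,10),(a*k,14),(255,255,255))
    for a in range(0,h_,10): cv2.putText(i,str(y0+a),(0,a*k+4),0,.3,(255,255,255))
    cv2.imwrite('pics/'+out,i)
E
python3 -c "
from h import *
zoom('w1.png',230,35,110,112,5,'w1z.png')"
```

```text
(no output)
```

View pics/w1z.png

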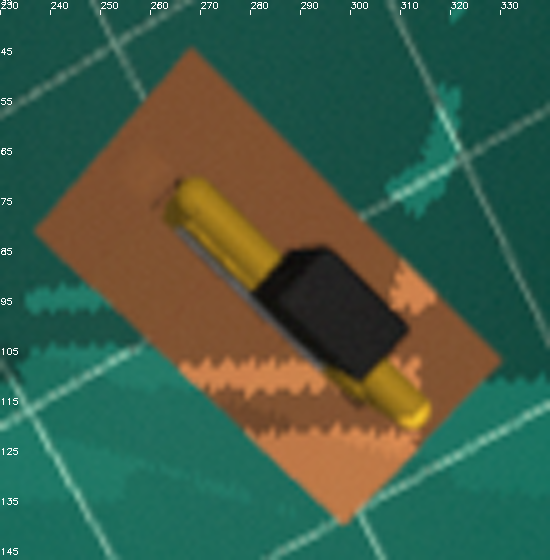

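Run:
```python
from h import *
np.set_printoptions(precision=4,suppress=True)
p=viewer.camera('wrist')
P=np.array([atz(p,u,v,.046) for u,v in [(268.2,44.5),(330,107),(298.5,139),(237,81)]]);e=P[1]-P[0]+P[2]-P[3];f=P[0]-P[3]+P[1]-P[2]
print(P[:,:2],P.mean(0),np.degrees(np.arctan2(e[1],e[0])),np.degrees(np.arctan2(f[1],f[0])),np.linalg.norm(e)/2,np.linalg.norm(f)/2)
Q=np.array([atz(p,u,v,.161) for u,v in [(294,85),(311,100),(301.5,110.5),(284.5,95.5)]]);print('fin',Q[:,:2],Q.mean(0)); e=Q[1]-Q[0]+Q[2]-Q[3];print(np.degrees(np.arctan2(e[1],e[0])))
A,B=atz(p,269.5,73,.113),atz(p,313,117,.113);d=B-A;print('bar',A,B,(A+B)/2,np.degrees(np.arctan2(d[1],d[0])))
```

```text
[[ 0.5421 -0.2363]
 [ 0.5689 -0.3169]
 [ 0.5269 -0.3301]
 [ 0.4998 -0.2504]] [ 0.5344 -0.2834  0.046 ] -71.44233034057005 17.97332504549546 0.08454329470219253 0.044308581032915635
fin [[ 0.535  -0.2751]
 [ 0.5405 -0.2889]
 [ 0.5321 -0.2918]
 [ 0.5266 -0.2779]] [ 0.5336 -0.2834  0.161 ]
-68.4373988723384
bar [ 0.5273 -0.2603  0.113 ] [ 0.5422 -0.3069  0.113 ] [ 0.5348 -0.2836  0.113 ] -72.27941365175577
```

```bash
python3 -m crank '0 0 -1 .9 .32 0 -1;0 0 -1 .8 .4 0 -1;0 0 -1 0 0 0 -1;0 0 -1 0 0 0 -1;0 0 -1 0 0 0 -1'; python3 -m crank '0 0 -1 0 0 0 -1;0 0 -1 0 0 0 -1;0 0 -1 0 0 0 -1;0 0 -1 0 0 0 -1;0 0 0 0 0 0 -1'; python3 -c "
from h import *
plan([.534,-.2834,.146],108)"
```

```text
time: 3.38
position: [0.5287, -0.2921, 0.2228]
tool_rot: [0.729, 0.685, -0.002, 0.003]
ft_force: [0.4, -0.3, -0.1]
grip_width: 0.0873
time: 4.0
position: [0.5259, -0.2959, 0.2227]
tool_rot: [0.597, 0.802, -0.003, 0.003]
ft_force: [-0.2, -0.8, 0.7]
grip_width: 0.087
t 4.0 hold [ 0.5259 -0.2958  0.2414] phi 106.66 tilt [ 0.01 -0.48] F [-0.17 -0.76  0.69] w 0.087
shift units [0.257 0.289 2.383]
turn units [-0.03  0.09 -0.27]
```

```bash
python3 -m crank '0 .09 -.3 .26 .3 0 -1;0 0 0 0 0 0 -1'
python3 - <<'E'
from h import *
plan([.534,-.2834,.146],108)
p=snap('wrist','w2.png')
for k in ['hanger_grip','hanger_top_bar','block_top']:
    for r in spotter.boxes_of(k,p)[:1]: print(k,r['score'],w(p,r['at']))
zoom('w2.png',180,130,160,140,5,'w2z.png')
E
```

```text
time: 4.25
position: [0.5346, -0.2821, 0.2226]
tool_rot: [0.587, 0.809, -0.001, -0.001]
ft_force: [-0.6, -1.1, 0.7]
grip_width: 0.0873
t 4.25 hold [ 0.5346 -0.2821  0.2413] phi 108.06 tilt [-0.13 -0.02] F [-0.56 -1.06  0.67] w 0.0873
shift units [-0.026 -0.019  2.383]
turn units [-0.03 -0.01  0.01]
hanger_grip 0.65 [ 0.52643608 -0.27996022  0.14403898]
hanger_top_bar 0.93 [ 0.52386165 -0.28047936  0.14101527]
block_top 0.74 [ 0.52635207 -0.2818406   0.04722826]
```

View pics/w2z.png

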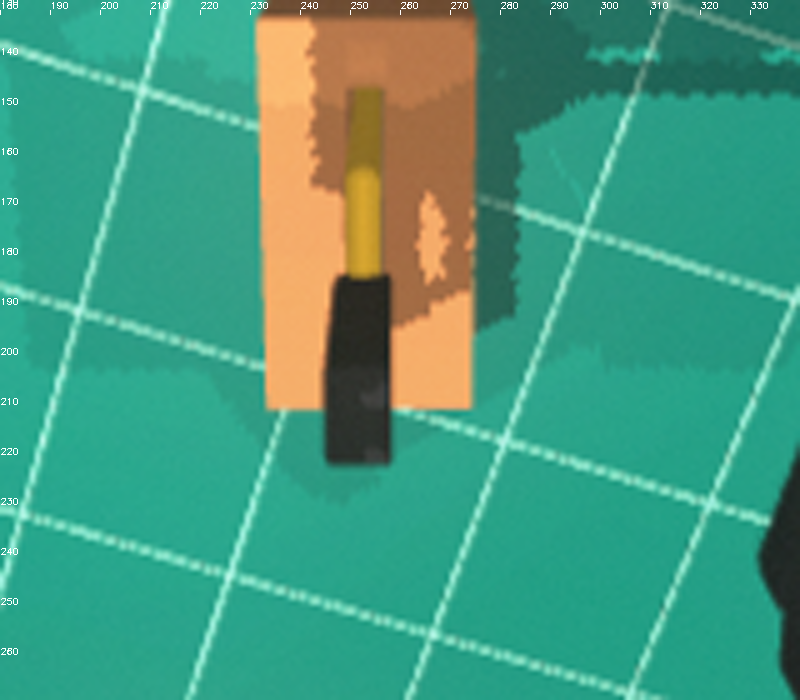

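Run:
```python
from h import *
p=viewer.camera('wrist')
print(p['xyz'],atz(p,251,211.5,.161),atz(p,251.5,213,.113),atz(p,252.5,148,.113))
print('block', atz(p,231,133,.046),atz(p,275,133,.046),atz(p,273,211.5,.046),atz(p,233,211.5,.046))
print(px(p,[.534,-.2834,.161]))
```

```text
[ 0.50778811 -0.20388214  0.38518769] [ 0.52991106 -0.28715245  0.161     ] [ 0.53550081 -0.30619363  0.113     ] [ 0.51859636 -0.25084043  0.113     ]
block [ 0.49562834 -0.25453367  0.046     ] [ 0.53838019 -0.24056247  0.046     ] [ 0.56425731 -0.32233148  0.046     ] [ 0.52243524 -0.33603498  0.046     ]
[257.95011838 208.54209411]
```

```bash
python3 -c "
from h import *
plan([.531,-.286,.146],108)"; python3 -m crank '0 0 0 -.07 -.05 .6 -1;0 0 0 -.07 -.05 .9 -1;0 0 0 0 0 .8 -1;0 0 0 0 0 .1 -1;0 0 0 0 0 0 -1';python3 -c "
from h import *
plan([.531,-.286,.146],108)
snap('wrist','w3.png')"
```

```text
t 4.5 hold [ 0.5341 -0.2831  0.2413] phi 108.02 tilt [-0.14 -0.05] F [-0.3  -0.39  1.52] w 0.0875
shift units [-0.046 -0.09   2.383]
turn units [-0.03  0.    0.  ]
time: 5.12
position: [0.5333, -0.2919, 0.1266]
tool_rot: [0.588, 0.809, -0.001, 0.002]
ft_force: [0.5, -0.1, 0.4]
grip_width: 0.0874
t 5.12 hold [ 0.5333 -0.2918  0.1453] phi 107.96 tilt [ 0.1  -0.27] F [ 0.48 -0.15  0.41] w 0.0874
shift units [ 0.157 -0.009 -0.019]
turn units [ 0.    0.06 -0.01]
```

View pics/w3.png

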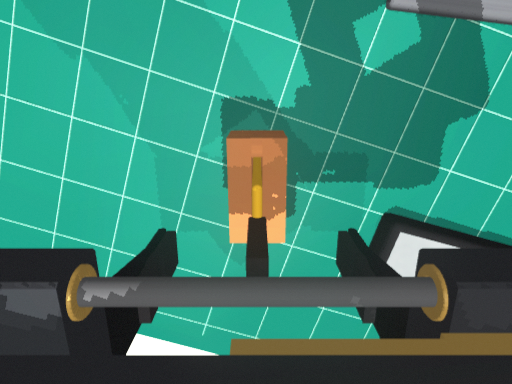

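```bash
python3 -m crank '0 0 0 .13 0 0 -1;0 0 0 0 0 0 1;0 0 0 0 0 0 1;0 0 0 0 0 0 1;0 0 0 0 0 0 1' 35;python3 -c "
from h import *
plan([.531,-.286,.146],108)
snap('wrist','w4.png');snap('scene','s4.png');zoom('s4.png',140,100,110,90,7,'s4z.png')"
```

```text
time: 5.8
position: [0.5334, -0.2877, 0.1305]
tool_rot: [0.588, 0.809, -0.002, 0.006]
ft_force: [0.5, -0.6, 0.1]
grip_width: 0.0543
t 5.8 hold [ 0.5333 -0.2875  0.1492] phi 107.99 tilt [ 0.42 -0.52] F [ 0.47 -0.61  0.1 ] w 0.0543
shift units [ 0.055 -0.043  0.08 ]
turn units [ 0.05  0.12 -0.  ]
```

View pics/s4z.png

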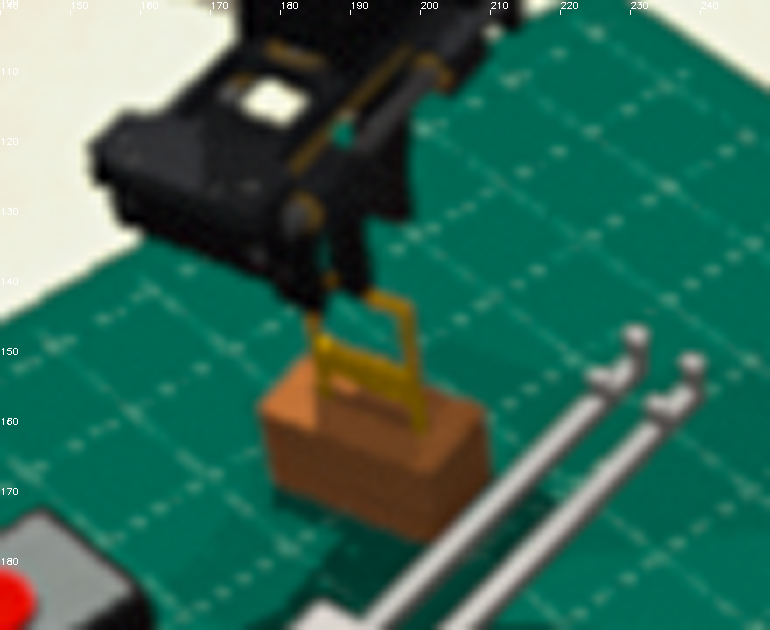

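```bash
python3 -m crank '.05 .12 0 .05 -.02 .08 1;0 0 0 0 0 0 1;0 0 0 0 0 0 1;0 0 0 0 0 0 1;0 0 0 0 0 0 1' 35;python3 -c "
from h import *
plan([.531,-.286,.146],108)"
```

```text
time: 6.52
position: [0.5317, -0.2859, 0.1265]
tool_rot: [0.588, 0.809, -0.0, -0.001]
ft_force: [0.6, 0.4, -1.0]
grip_width: 0.0098
t 6.53 hold [ 0.5318 -0.286   0.1452] phi 107.97 tilt [-0.09  0.05] F [ 0.57  0.41 -1.04] w 0.0098
shift units [ 0.005 -0.018 -0.019]
turn units [-0.01 -0.01 -0.01]
```

```bash
python3 -m crank '0 0 0 0 0 -.5 1;0 0 0 0 0 -1 1;0 0 0 0 0 -1 1;0 0 0 0 0 -1 1;0 0 0 0 0 -.8 1';python3 - <<'E'
from h import *
plan([.531,-.286,.315],103.5)
snap('scene','s5.png');zoom('s5.png',130,60,130,110,6,'s5z.png')
E
```

```text
time: 7.15
position: [0.5299, -0.2845, 0.2979]
tool_rot: [0.588, 0.809, 0.0, -0.006]
ft_force: [-0.4, 0.2, -1.5]
grip_width: 0.0099
t 7.15 hold [ 0.5301 -0.2847  0.3166] phi 107.96 tilt [-0.57  0.45] F [-0.36  0.17 -1.52] w 0.0099
shift units [-0.039  0.011  0.039]
turn units [-0.09 -0.12  0.89]
```

View pics/s5z.png

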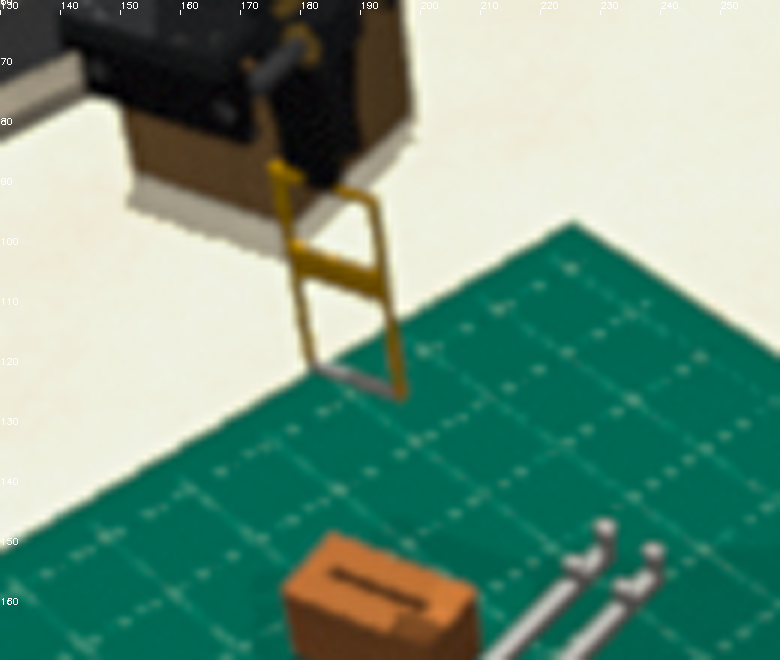

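```bash
python3 -m crank '-.05 -.05 .3 .86 .22 0 1;-.04 -.05 .3 .88 .21 0 1;0 0 .3 .88 .21 0 1;0 0 0 .88 .21 0 1;0 0 0 0 0 0 1';python3 - <<'E'
from h import *
plan([.53,-.14,.315],103.5)
snap('wrist','w6.png')
E
```

```text
time: 7.82
position: [0.5249, -0.1379, 0.2986]
tool_rot: [0.621, 0.784, 0.0, 0.002]
ft_force: [-0.1, -0.1, -1.9]
grip_width: 0.0099
t 7.83 hold [ 0.5248 -0.1379  0.3173] phi 103.2 tilt [ 0.25 -0.14] F [-0.14 -0.11 -1.88] w 0.0099
shift units [-0.081  0.114  0.058]
turn units [ 0.04  0.04 -0.06]
```

View pics/w6.png

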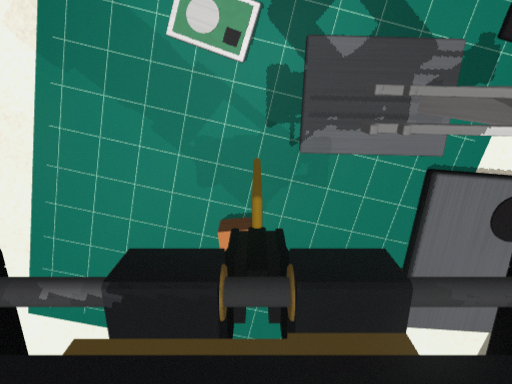

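Run:
```python
from h import *
zoom('w6.png',350,70,110,80,7,'w6z.png')
zoom('w6.png',225,140,70,100,6,'w6y.png')
```

```text
(no output)
```

View pics/w6z.png

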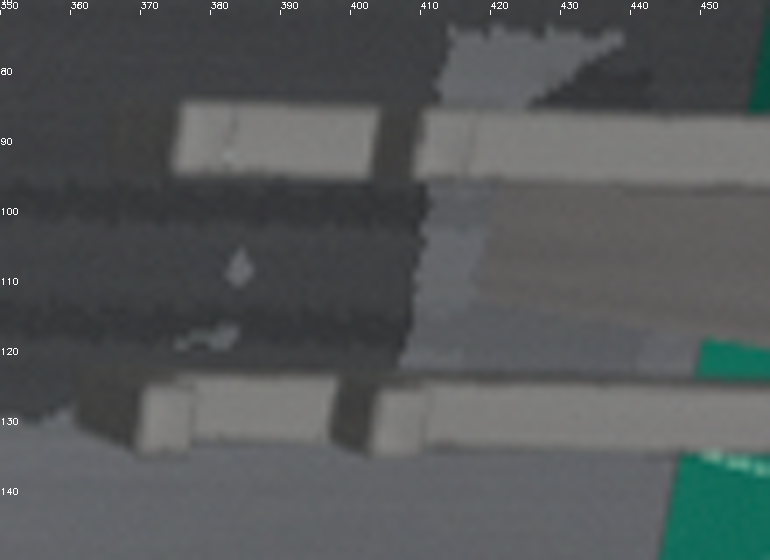

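View pics/w6y.png

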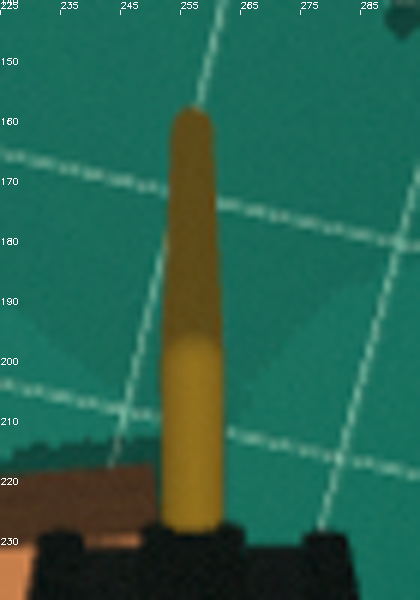

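Run:
```python
from h import *
np.set_printoptions(precision=4,suppress=True)
p=viewer.camera('wrist');t=viewer.camera('top')
o,Rm=st();hp=o['position']+Rm@np.array([0,0,robot.hold_point_z]);print(hp)
L1=atz(p,374.7,90,.271);L2=atz(p,370,129.7,.271);S1=atz(p,409.5,91,.269);S2=atz(p,403.2,129.7,.269)
E1=atz(p,500,92.5,.261); E2=atz(p,500,130.5,.261)
print(L1,L2,S1,S2)
yaw=13.5
for a,b in[(L1,S1),(L2,S2)]:
    d=b-a;print(np.linalg.norm(d[:2]),np.degrees(np.arctan2(d[1],d[0])))
d=(L2-L1);print('across',np.linalg.norm(d[:2]),np.degrees(np.arctan2(d[1],d[0]))+90)
for a,b in[(atz(p,420,92.,.261),E1),(atz(p,420,130,.261),E2)]:
    d=b-a;print('prong yaw',np.degrees(np.arctan2(d[1],d[0])))
u=np.array([np.cos(np.radians(yaw)),np.sin(np.radians(yaw)),0])
print('seat', (L1+L2)/2+.012*u,(S1+S2)/2-.008*u)
# hanger bar end & width
c=atz(p,256.5,196.5,.2873);print('bar end in tool',Rm.T@(c-hp))
c=atz(p,256.5,158.5,hp[2]-.137);print('bottom end in tool',Rm.T@(c-hp))
```

```text
[ 0.5258 -0.141   0.3178]
[ 0.569 -0.045  0.271] [ 0.5736 -0.0662  0.271 ] [ 0.5888 -0.0409  0.269 ] [ 0.5931 -0.0619  0.269 ]
0.02018871515426313 11.606792146370635
0.019883469245952152 12.439480057367545
across 0.021683927854338477 12.334072241931253
prong yaw 12.842137875163397
prong yaw 12.809031561307245
seat [ 0.583  -0.0528  0.271 ] [ 0.5831 -0.0533  0.269 ]
bar end in tool [ 0.0275 -0.0014  0.0303]
bottom end in tool [ 0.0268 -0.0016  0.1368]
```

```bash
python3 -c "
from h import *
plan([.5256,-.0662,.315],103)"; python3 -m crank '0 0 0 .9 .2 .03 1;0 0 0 .85 .2 .03 1;0 0 0 0 0 0 1';python3 -c "
from h import *
plan([.5844,-.0527,.315],103)"
```

```text
t 7.97 hold [ 0.5258 -0.141   0.3178] phi 103.02 tilt [ 0.34 -0.26] F [-0.36  0.1  -1.38] w 0.0098
shift units [1.825 0.417 0.061]
turn units [0.05 0.07 0.  ]
time: 8.35
position: [0.5269, -0.0722, 0.2952]
tool_rot: [0.625, 0.781, -0.0, 0.004]
ft_force: [-0.5, 0.1, -1.7]
grip_width: 0.01
t 8.35 hold [ 0.5268 -0.0721  0.3139] phi 102.66 tilt [ 0.37 -0.35] F [-0.54  0.06 -1.65] w 0.01
shift units [ 0.157  1.511 -0.021]
turn units [ 0.06  0.08 -0.07]
```

```bash
python3 -m crank '.06 .08 -.07 .14 0 -.02 1;0 0 0 .02 .4 0 1;0 0 0 0 .4 0 1;0 0 0 0 .35 0 1;0 0 0 0 .3 0 1';python3 - <<'E'
from h import *
plan([.5844,-.0527,.315],103)
p=snap('wrist','w7.png');zoom('w7.png',200,130,110,110,6,'w7z.png')
s=snap('scene','s7.png');zoom('s7.png',180,60,120,110,6,'s7z.png')
E
```

```text
time: 8.98
position: [0.5874, -0.0563, 0.2958]
tool_rot: [0.624, 0.781, -0.0, 0.001]
ft_force: [0.1, -0.0, -1.3]
grip_width: 0.0098
t 8.97 hold [ 0.5874 -0.0563  0.3145] phi 102.75 tilt [ 0.1  -0.11] F [ 0.1  -0.03 -1.32] w 0.0098
shift units [ 0.103 -0.053 -0.012]
turn units [ 0.02  0.03 -0.05]
```

View pics/w7z.png

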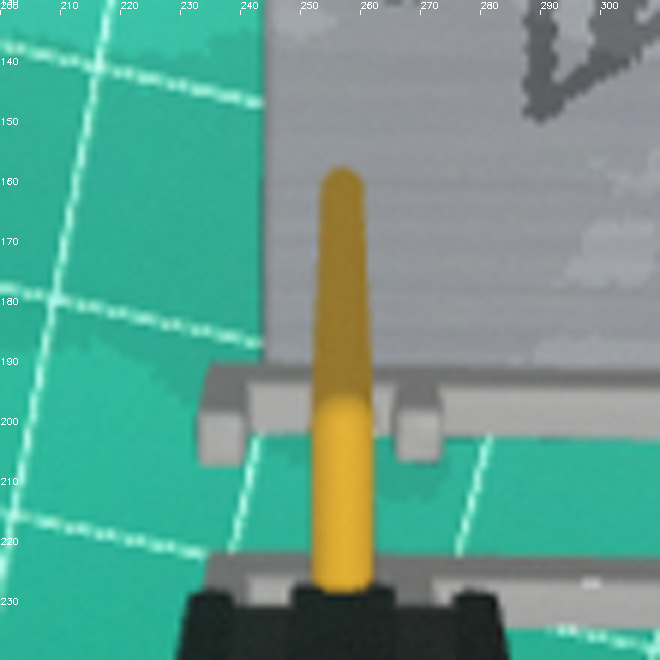

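View pics/s7z.png

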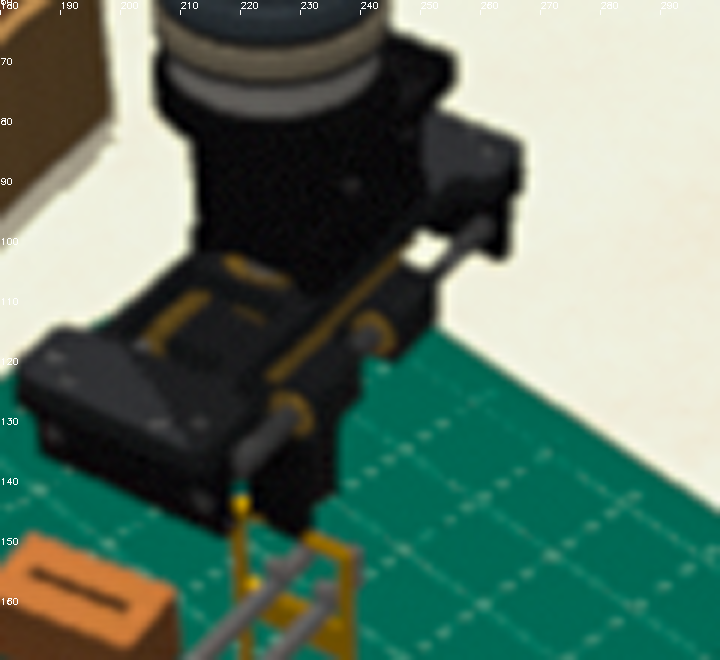

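Run:
```python
from h import *
np.set_printoptions(precision=4,suppress=True)
p=viewer.camera('wrist');o,Rm=st();hp=o['position']+Rm@np.array([0,0,robot.hold_point_z])
for u,v,z in [(233,202.5,.271),(241,202.5,.271),(265,201.5,.269),(256.5,196.5,hp[2]-.030),(300,232,.261),(300,197.5,.261)]: print(u,v,Rm.T@(atz(p,u,v,z)-hp))
```

```text
233 202.5 [ 0.017  -0.0141  0.0433]
241 202.5 [ 0.017  -0.0093  0.0433]
265 201.5 [0.0169 0.0052 0.0453]
256.5 196.5 [0.0252 0.0001 0.0299]
300 232 [-0.007   0.0285  0.0534]
300 197.5 [0.0168 0.0275 0.0533]
```

```bash
python3 -m crank '0 0 -.05 .12 -.06 0 1;0 0 0 0 0 0 1';python3 - <<'E'
from h import *
np.set_printoptions(precision=4,suppress=True)
plan([.5844,-.0527,.297],103)
p=snap('wrist','w8.png');zoom('w8.png',200,130,110,110,6,'w8z.png')
E
```

```text
time: 9.38
position: [0.5818, -0.0515, 0.2954]
tool_rot: [0.622, 0.783, -0.001, 0.0]
ft_force: [-0.1, -0.2, -1.1]
grip_width: 0.0094
t 9.38 hold [ 0.5818 -0.0514  0.3141] phi 103.06 tilt [-0.05 -0.09] F [-0.07 -0.18 -1.11] w 0.0094
shift units [-0.045  0.057  0.427]
turn units [-0.01  0.01  0.01]
```

View pics/w8z.png

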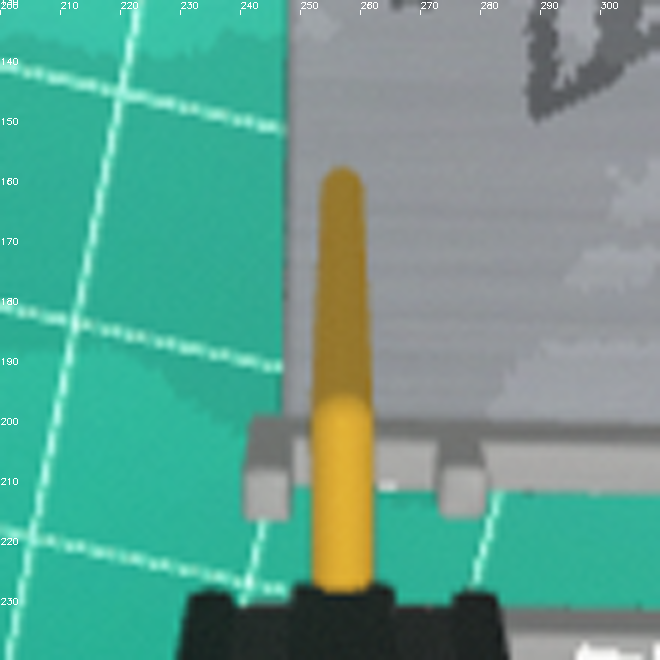

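```bash
python3 -m crank '0 0 0 0 .05 .15 1;0 0 0 0 0 .15 1';python3 - <<'E'
from h import *
plan([.584,-.0521,.297],103)
p=snap('wrist','w9.png');zoom('w9.png',200,130,110,110,6,'w9z.png')
E
```

```text
time: 9.68
position: [0.584, -0.0514, 0.2836]
tool_rot: [0.622, 0.783, -0.001, 0.001]
ft_force: [-0.6, 0.8, -1.8]
grip_width: 0.0098
t 9.68 hold [ 0.584  -0.0514  0.3023] phi 103.03 tilt [ 0.06 -0.14] F [-0.57  0.82 -1.76] w 0.0098
shift units [-0.017 -0.004  0.132]
turn units [0.   0.03 0.01]
```

View pics/w9z.png

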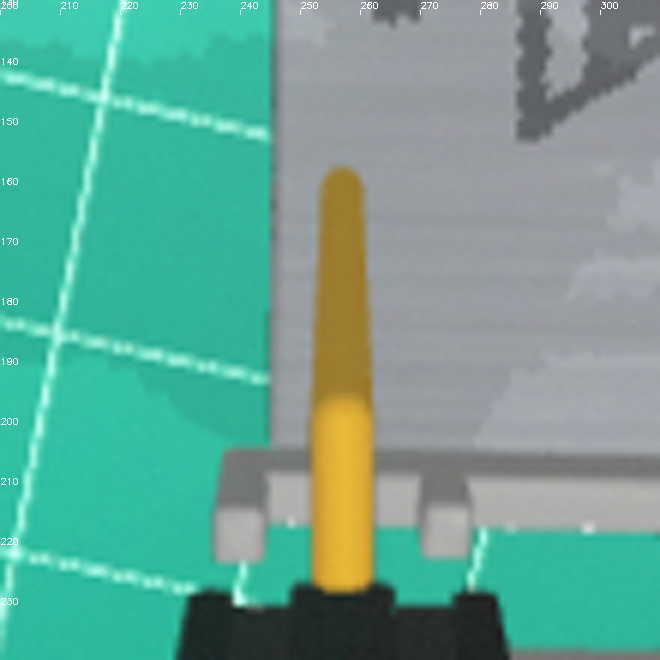

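```bash
python3 -m crank '0 0 0 0 0 .07 1;0 0 0 0 0 .04 1;0 0 0 0 0 0 1';python3 -c "
from h import *
plan([.584,-.0521,.297],103)"
```

```text
time: 10.1
position: [0.5832, -0.0514, 0.2775]
tool_rot: [0.622, 0.783, -0.001, -0.0]
ft_force: [-0.0, -0.1, -1.9]
grip_width: 0.0101
t 10.1 hold [ 0.5833 -0.0514  0.2962] phi 103.02 tilt [-0.1  -0.09] F [-0.03 -0.06 -1.88] w 0.0101
shift units [-0.021  0.014 -0.02 ]
turn units [-0.02  0.01  0.  ]
```

```bash
python3 -m crank '0 0 0 0 0 .04 1;0 0 0 0 0 0 1';python3 -c "
from h import *
plan([.584,-.0521,.297],103)"; python3 -m crank '0 0 0 0 0 .04 1;0 0 0 0 0 0 1';python3 -c "
from h import *
plan([.584,-.0521,.297],103)"
```

```text
time: 10.35
position: [0.5835, -0.0515, 0.2776]
tool_rot: [0.622, 0.783, -0.001, 0.001]
ft_force: [0.1, -0.1, -1.4]
grip_width: 0.0095
t 10.35 hold [ 0.5835 -0.0514  0.2963] phi 103.03 tilt [-0.01 -0.13] F [ 0.09 -0.15 -1.41] w 0.0095
shift units [-0.02   0.008 -0.016]
turn units [-0.01  0.02  0.01]
time: 10.6
position: [0.5837, -0.0515, 0.2775]
tool_rot: [0.622, 0.783, -0.001, 0.001]
ft_force: [-0.3, 0.8, -1.0]
grip_width: 0.0098
t 10.6 hold [ 0.5837 -0.0515  0.2962] phi 103.03 tilt [ 0.07 -0.15] F [-0.27  0.78 -1.05] w 0.0098
shift units [-0.017  0.004 -0.021]
turn units [0.01 0.03 0.01]
```

```bash
python3 -m crank '0 0 0 0 0 .07 1;0 0 0 0 0 .02 1';python3 -c "
from h import *
plan([.584,-.0521,.297],103)"
```

```text
time: 10.85
position: [0.5838, -0.0516, 0.2774]
tool_rot: [0.622, 0.783, -0.0, 0.002]
ft_force: [-1.9, -0.2, 3.1]
grip_width: 0.0096
t 10.85 hold [ 0.5837 -0.0515  0.2961] phi 103.05 tilt [ 0.18 -0.2 ] F [-1.87 -0.22  3.07] w 0.0096
shift units [-0.016  0.003 -0.023]
turn units [0.03 0.05 0.01]
```

```bash
python3 -m crank '0 0 0 0 0 0 .7;0 0 0 0 0 0 .4;0 0 0 0 0 0 0';python3 - <<'E'
from h import *
plan([.584,-.0521,.297],103)
p=snap('wrist','w10.png');zoom('w10.png',180,130,160,130,5,'w10z.png')
s=snap('scene','s10.png');zoom('s10.png',160,110,110,110,6,'s10z.png')
E
```

```text
time: 11.22
position: [0.5845, -0.0517, 0.2765]
tool_rot: [0.622, 0.783, -0.0, 0.003]
ft_force: [0.2, -1.1, 0.1]
grip_width: 0.0255
t 11.22 hold [ 0.5844 -0.0517  0.2952] phi 103.05 tilt [ 0.25 -0.22] F [ 0.17 -1.12  0.14] w 0.0255
shift units [-0.008 -0.012 -0.045]
turn units [0.04 0.05 0.01]
```

View pics/w10z.png

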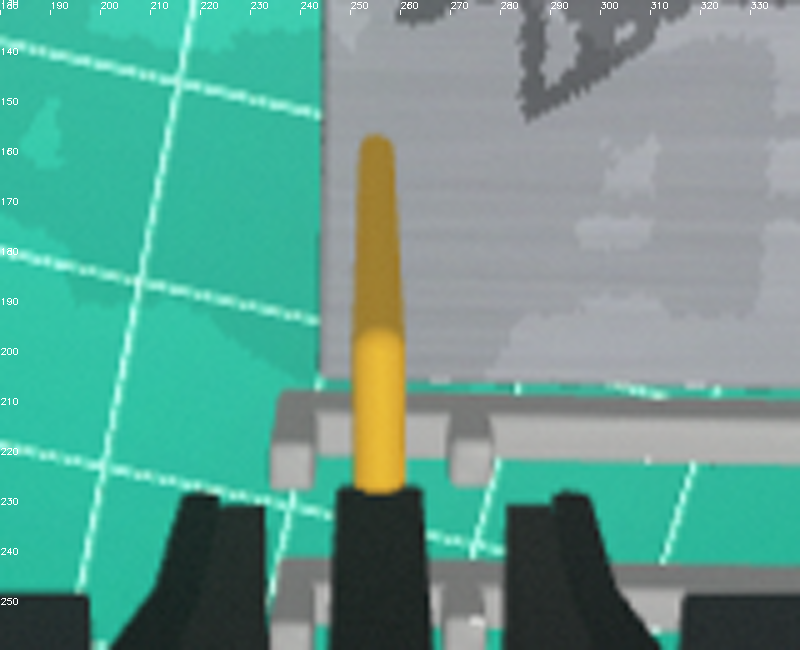

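View pics/s10z.png

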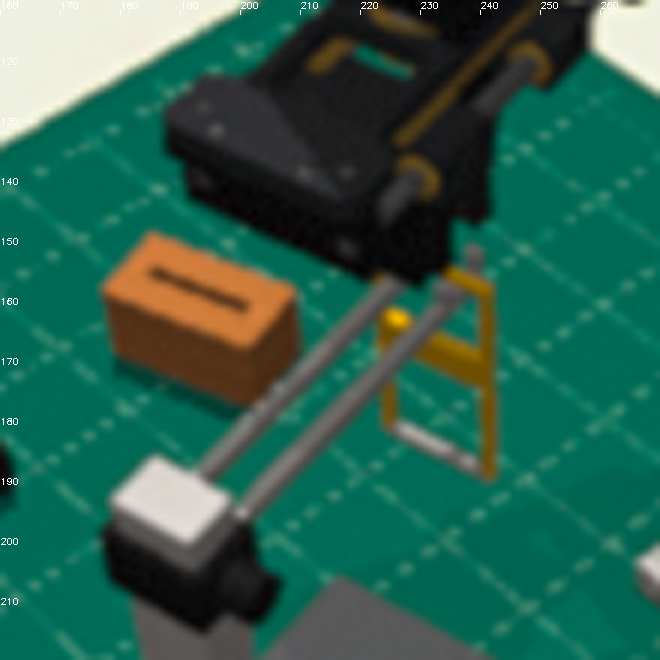

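```bash
python3 -m crank '0 0 0 0 0 -.5 0;0 0 0 0 0 -.9 0;0 0 0 0 0 -.9 -.5;0 0 1 .97 -.26 0 -.5;0 0 1 .94 -.34 0 -1'; python3 -m crank '0 0 1 .91 -.42 0 -1;0 0 1 .87 -.5 0 -1;0 0 1 .82 -.57 0 -1;0 0 1 .77 -.64 0 -1;0 0 1 .71 -.71 0 -1';python3 - <<'E'
from h import *
plan([.428,.243,.2],-4.3)
s=snap('scene','s11.png');zoom('s11.png',160,110,110,110,6,'s11z.png')
E
```

```text
time: 11.95
position: [0.5474, 0.0184, 0.3691]
tool_rot: [0.692, 0.722, -0.0, 0.002]
ft_force: [0.3, 0.0, 0.2]
grip_width: 0.0659
time: 12.58
position: [0.4539, 0.2022, 0.3681]
tool_rot: [0.836, 0.548, 0.001, 0.002]
ft_force: [0.5, 0.6, 0.1]
grip_width: 0.087
t 12.57 hold [0.4539 0.2022 0.3868] phi 66.49 tilt [ 0.26 -0.14] F [0.46 0.6  0.05] w 0.087
shift units [ 0.679 -1.023  4.665]
turn units [ 0.05 -0.03 14.16]
```

View pics/s11z.png

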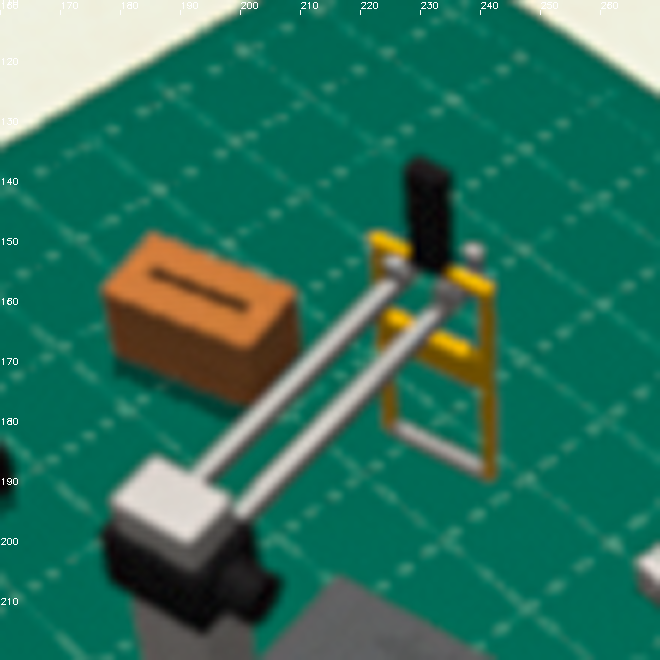

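Hanger hangs freely on both prongs, its lower bar at about scene (222–241, 180–188) px. Next I'll rotate and move over the tray fin.

```bash
python3 -m crank '0 0 1 .34 -.5 0 -1;0 0 1 .4 -.5 0 -1;0 0 1 0 0 0 -1;0 0 1 0 0 0 -1;0 0 1 0 0 0 -1';python3 -m crank '0 0 1 0 0 .3 -1;0 0 1 0 0 .3 -1;0 0 1 0 0 .3 -1;0 0 1 0 0 .3 -1;0 0 1 0 0 .3 -1'; python3 -m crank '0 0 1 0 0 .3 -1;0 0 1 0 0 .3 -1;0 0 1 0 0 0 -1;0 0 1 0 0 0 -1;0 0 0 0 0 0 -1';python3 - <<'E'
from h import *
plan([.428,.243,.2],-4.3)
p=snap('wrist','w12.png')
E
```

```text
time: 13.25
position: [0.4264, 0.2529, 0.3677]
tool_rot: [0.936, 0.351, 0.001, -0.001]
ft_force: [-0.3, 0.9, -0.1]
grip_width: 0.0869
time: 13.88
position: [0.428, 0.2528, 0.3067]
tool_rot: [0.991, 0.134, 0.003, -0.001]
ft_force: [-0.1, -0.3, -0.1]
grip_width: 0.0867
time: 14.5
position: [0.428, 0.2519, 0.28]
tool_rot: [0.999, -0.045, 0.001, -0.001]
ft_force: [-0.1, 0.3, -0.5]
grip_width: 0.0872
t 14.5 hold [0.428  0.2519 0.2987] phi -5.2 tilt [0.1  0.09] F [-0.14  0.31 -0.45] w 0.0872
shift units [0.016 0.225 2.467]
turn units [-0.02 -0.02 -0.18]
```

View pics/w12.png

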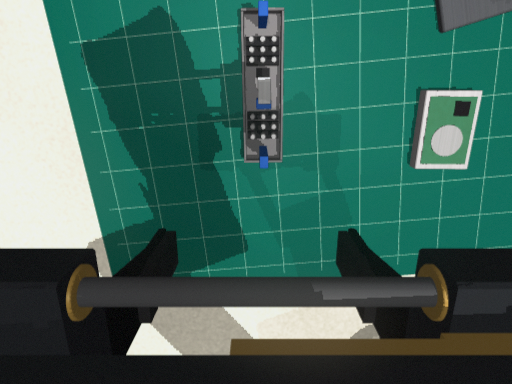

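```bash
python3 -c "
from h import *
zoom('w12.png',220,0,90,172,4,'w12a.png')
i=cv2.imread('pics/w12.png')
zoom('w12.png',232,60,64,115,5,'w12z.png')"
```

```text
(no output)
```

View pics/w12z.png

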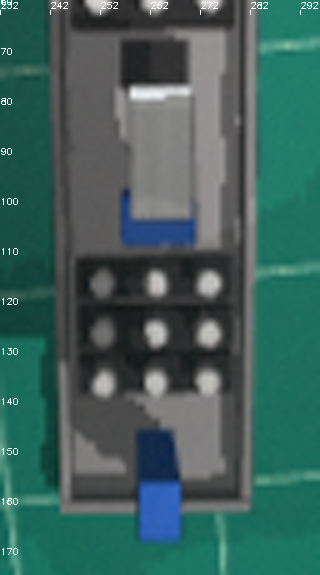

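View pics/w12a.png

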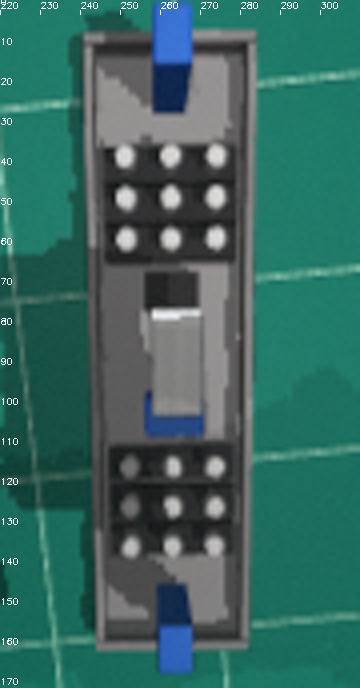

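Run:
```python
from h import *
np.set_printoptions(precision=4,suppress=True)
p=viewer.camera('wrist')
a=atz(p,263.9,162.5,.076);b=atz(p,262.8,7.5,.076);h=atz(p,264,91,.115);print('near',a,'far',b,'mid',(a+b)/2,'hook',h)
d=b-a;print(np.degrees(np.arctan2(d[1],d[0])),np.linalg.norm(d))
c=np.array([atz(p,u,v,.022) for u,v in [(241.5,8),(284,8),(282,162),(244.5,162)]]);print(c[:,:2],c.mean(0)[:2]);f=c[0]+c[1]-c[2]-c[3];print(np.degrees(np.arctan2(f[1],f[0])))
plan([*a[:2],.058],-4.3)
```

```text
near [0.4282 0.244  0.076 ] far [0.5847 0.2321 0.076 ] mid [0.5064 0.2381 0.076 ] hook [0.5059 0.2383 0.115 ]
-4.362378569239958 0.15701115175216204
[[0.5976 0.2545]
 [0.5932 0.2062]
 [0.4148 0.2204]
 [0.4192 0.269 ]] [0.5062 0.2375]
-4.612174291055331
t 14.6 hold [0.428  0.2519 0.2988] phi -5.18 tilt [0.12 0.1 ] F [ 0.17 -0.06  0.07] w 0.087
shift units [0.01  0.207 6.02 ]
turn units [-0.02 -0.02 -0.18]
```

```bash
python3 -m crank '-.02 -.02 -.16 0 .2 .5 -1;0 0 0 0 0 1 -1;0 0 0 0 0 1 -1;0 0 0 0 0 1 -1;0 0 0 0 0 1 -1';python3 - <<'E'
from h import *
plan([.4282,.244,.058],-4.4)
p=snap('wrist','w13.png');zoom('w13.png',170,120,170,180,4,'w13z.png')
E
```

```text
time: 15.22
position: [0.4343, 0.2458, 0.1002]
tool_rot: [0.999, -0.035, 0.008, -0.003]
ft_force: [0.2, -0.4, -1.1]
grip_width: 0.087
t 15.22 hold [0.434  0.2457 0.1189] phi -3.96 tilt [0.91 0.27] F [ 0.17 -0.4  -1.15] w 0.087
shift units [-0.165  0.061  1.519]
turn units [-0.07 -0.18  0.09]
```

View pics/w13.png

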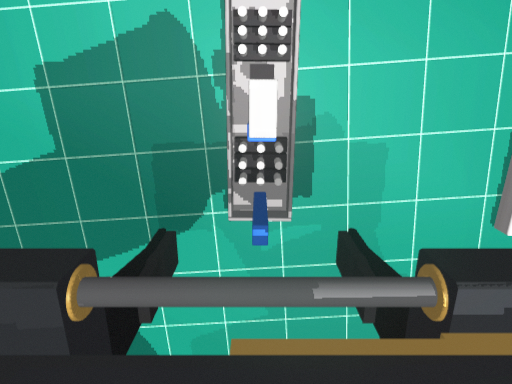

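```bash
python3 -m crank '-.07 -.18 .09 -.16 .07 .2 -1;0 0 0 0 0 .7 -1;0 0 0 0 0 .5 -1;0 0 0 0 0 .1 -1;0 0 0 0 0 0 -1';python3 - <<'E'
from h import *
plan([.4282,.244,.058],-4.4)
E
```

```text
time: 15.9
position: [0.4269, 0.243, 0.038]
tool_rot: [0.999, -0.038, -0.002, 0.001]
ft_force: [-0.3, 0.3, -1.1]
grip_width: 0.0875
t 15.9 hold [0.427  0.243  0.0567] phi -4.34 tilt [-0.26 -0.09] F [-0.33  0.26 -1.12] w 0.0875
shift units [ 0.027 -0.027 -0.033]
turn units [0.02 0.05 0.01]
```

```bash
python3 -m crank '.02 .05 0 .03 -.02 -.03 .5;0 0 0 0 0 0 1;0 0 0 0 0 0 1;0 0 0 0 0 0 1;0 0 0 0 0 0 1' 60;python3 -m crank '0 0 0 0 0 0 1;0 0 0 0 0 0 1;0 0 0 0 0 0 1;0 0 0 0 0 0 1' 60;python3 - <<'E'
from h import *
plan([.4282,.244,.058],-4.4)
snap('wrist','w14.png')
E
```

```text
time: 16.52
position: [0.43, 0.2444, 0.0421]
tool_rot: [0.999, -0.038, 0.003, -0.001]
ft_force: [-0.1, 0.2, 0.5]
grip_width: 0.0447
time: 17.02
position: [0.4298, 0.2442, 0.0419]
tool_rot: [0.999, -0.038, 0.002, -0.001]
ft_force: [-0.2, -0.3, 0.6]
grip_width: 0.0096
t 17.02 hold [0.4297 0.2442 0.0606] phi -4.32 tilt [0.27 0.07] F [-0.18 -0.35  0.6 ] w 0.0096
shift units [-0.037  0.009  0.064]
turn units [-0.02 -0.05  0.02]
```

View pics/w14.png

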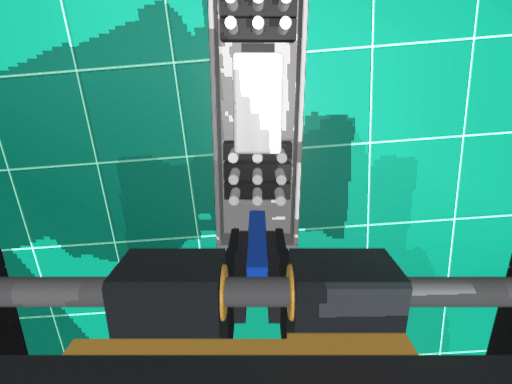

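```bash
python3 -m crank '0 0 0 0 0 -.3 1;0 0 0 0 0 -.5 1;0 0 0 0 0 -.6 1;0 0 0 0 0 0 1';python3 - <<'E'
from h import *
np.set_printoptions(precision=3,suppress=True)
plan([.4282,.244,.1],-4.4)
o=robot.get_obs();print(o['moment'])
snap('wrist','w15.png');snap('scene','s15.png');zoom('s15.png',290,190,110,110,6,'s15z.png')
E
```

```text
time: 17.58
position: [0.428, 0.2438, 0.1]
tool_rot: [0.999, -0.038, 0.001, -0.0]
ft_force: [1.0, 0.3, -1.6]
grip_width: 0.0096
t 17.57 hold [0.428 0.244 0.119] phi -4.33 tilt [0.06 0.03] F [ 1.05  0.25 -1.59] w 0.0096
shift units [ 0.005 -0.004  0.468]
turn units [-0.01 -0.01  0.01]
[0.052 0.083 0.034]
```

View pics/w15.png

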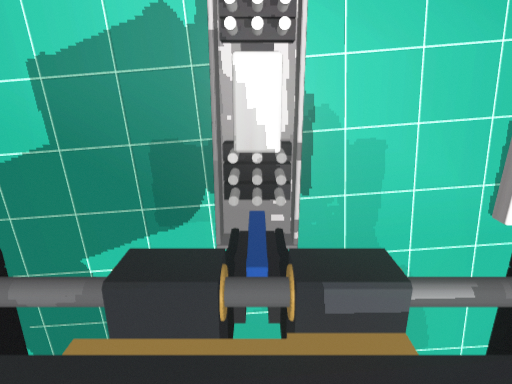

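View pics/s15z.png

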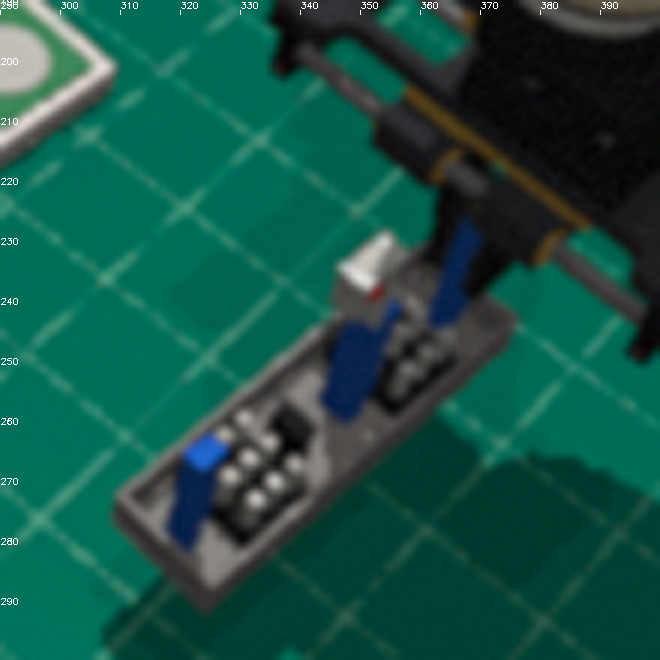

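Run:
```python
from h import *
p=viewer.camera('scene');wv=viewer.camera('wrist')
print(px(p,wv['xyz']), wv['xyz'])
o,Rm=st()
for dz in (.143,): print(px(p,o['position']+Rm@np.array([.0375,0,-.16])),px(p,o['position']+Rm@np.array([.0375,0,-.07])))
zoom('s15.png',280,130,130,115,6,'s15y.png')
```

```text
[360.04978813 210.81536521] [0.5081437  0.23766641 0.26016413]
[373.52426658 200.39798228] [363.55828897 225.8121521 ]
```

View pics/s15y.png

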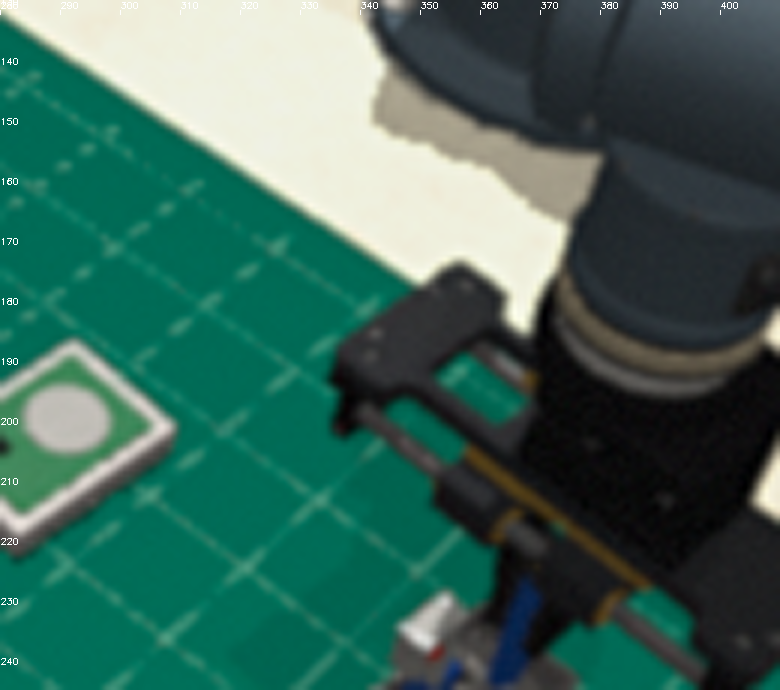

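Run:
```python
from h import *
zoom('w15.png',205,30,110,150,5,'w15z.png')
p=viewer.camera('wrist');print(camR(p)[:,2])
```

```text
[-0.30266145  0.02044848 -0.95287875]
```

View pics/w15z.png

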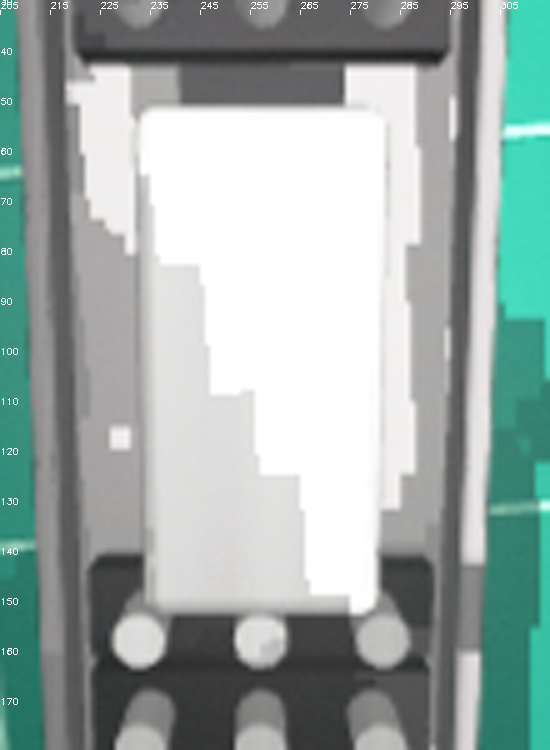

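Run:
```python
from h import *
p=viewer.camera('wrist');o,Rm=st();hp=o['position']+Rm@np.array([0,0,robot.hold_point_z]);print(hp)
for z in (.168,.172,.176,.180):
    c=[atz(p,u,v,z) for u,v in [(231.9,52),(281.7,52),(280,151.5),(233.8,151.5)]]
    m=np.mean(c,0)
    print(z,[round(np.linalg.norm(c[i]-c[(i+1)%4])*1e3,2) for i in range(4)],'top-underside',z-(hp[2]-.0606),(Rm.T@(m-hp)).round(4))
```

```text
[0.42639491 0.24324438 0.11616885]
0.168 [np.float64(12.82), np.float64(25.89), np.float64(12.99), np.float64(25.88)] top-underside 0.11243115346428569 [ 0.0771 -0.0002 -0.0522]
0.172 [np.float64(12.26), np.float64(24.76), np.float64(12.42), np.float64(24.75)] top-underside 0.11643115346428566 [ 0.0773 -0.0002 -0.0562]
0.176 [np.float64(11.7), np.float64(23.63), np.float64(11.86), np.float64(23.62)] top-underside 0.12043115346428566 [ 0.0775 -0.0003 -0.0602]
0.18 [np.float64(11.14), np.float64(22.5), np.float64(11.29), np.float64(22.49)] top-underside 0.12443115346428567 [ 0.0777 -0.0003 -0.0642]
```

```bash
python3 -m crank '0 0 0 .05 .3 0 1;0 0 -.2 .1 .5 0 1;0 0 -.3 .1 .6 0 1;0 0 -.3 .08 .65 0 1;0 0 -.3 .07 .65 0 1';python3 -m crank '0 0 -.3 .05 .65 0 1;0 0 -.3 .03 .65 0 1;0 0 -.3 .02 .6 0 1;0 0 -.3 0 .6 0 1;0 0 -.3 0 .5 0 1';python3 - <<'E'
from h import *
plan([.4648,-.0795,.122],13)
p=snap('wrist','w16.png')
E
```

```text
time: 18.5
position: [0.4365, 0.13, 0.0953]
tool_rot: [1.0, 0.014, -0.005, 0.001]
ft_force: [0.8, -0.2, -2.1]
grip_width: 0.0097
time: 19.12
position: [0.4481, 0.0027, 0.0939]
tool_rot: [0.997, 0.08, -0.007, 0.001]
ft_force: [0.7, 0.2, -1.2]
grip_width: 0.0092
t 19.12 hold [0.4484 0.0027 0.1126] phi 9.19 tilt [-0.79 -0.21] F [ 0.74  0.19 -1.15] w 0.0092
shift units [ 0.074  2.095 -0.234]
turn units [ 0.01  0.16 -0.76]
```

View pics/w16.png

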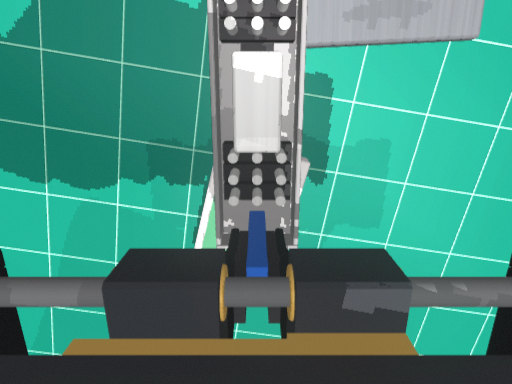

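```bash
python3 -m crank '0 .1 -.3 .02 .6 -.1 1;0 .1 -.3 .02 .6 -.1 1;0 0 -.1 .02 .4 0 1;0 0 0 .02 .3 0 1;0 0 0 0 0 0 1';python3 - <<'E'
from h import *
plan([.4648,-.0795,.122],13)
p=snap('wrist','w17.png')
for n in ['top','scene']: snap(n,n+'17.png')
zoom('scene17.png',170,120,130,110,6,'s17z.png')
E
```

```text
time: 19.8
position: [0.4648, -0.0777, 0.1007]
tool_rot: [0.994, 0.109, 0.0, 0.001]
ft_force: [0.2, -1.2, -1.8]
grip_width: 0.0097
t 19.8 hold [ 0.4648 -0.0776  0.1194] phi 12.56 tilt [ 0.06 -0.06] F [ 0.19 -1.16 -1.82] w 0.0097
shift units [-0.009  0.045 -0.064]
turn units [ 0.01 -0.01 -0.09]
```

View pics/w17.png

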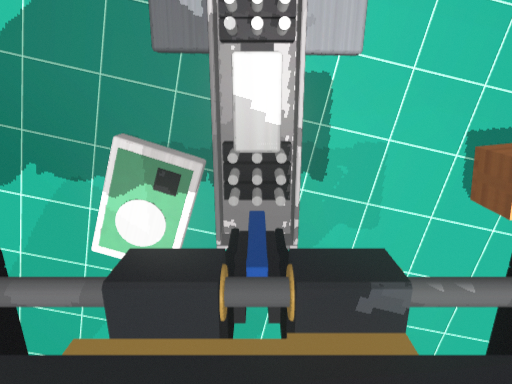

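View pics/s17z.png

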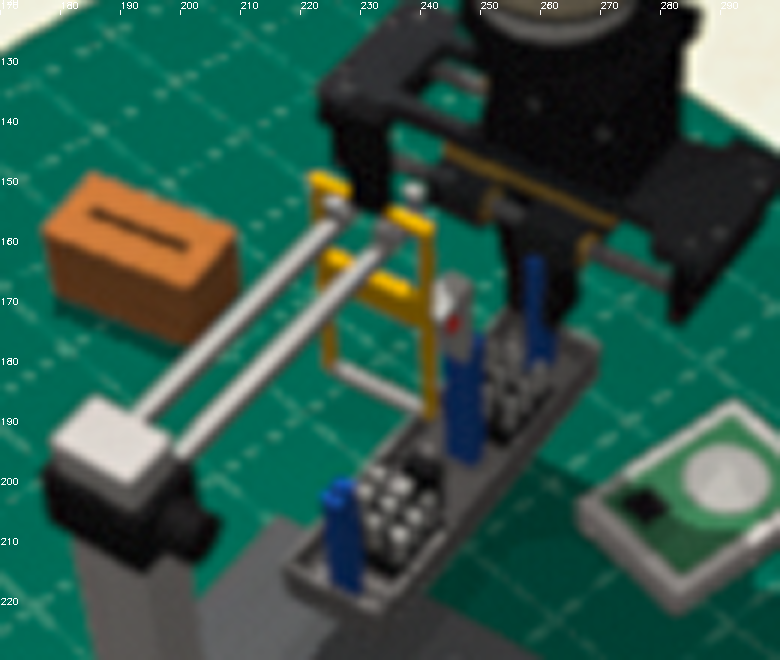

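```bash
python3 -m crank '0 .05 -.1 0 .04 -.25 1;0 0 0 0 0 -.3 1;0 0 0 0 0 -.05 1;0 0 0 0 0 0 1';python3 - <<'E'
from h import *
plan([.5082,-.0694,.142],13)
for n in ['scene']: snap(n,n+'18.png')
zoom('scene18.png',205,130,80,80,8,'s18z.png')
E
```

```text
time: 20.45
position: [0.4639, -0.0763, 0.127]
tool_rot: [0.993, 0.116, 0.002, -0.0]
ft_force: [-0.5, -0.3, -2.6]
grip_width: 0.01
t 20.45 hold [ 0.4638 -0.0763  0.1457] phi 13.34 tilt [0.26 0.05] F [-0.5  -0.27 -2.56] w 0.01
shift units [1.12  0.088 0.097]
turn units [ 0.   -0.05  0.07]
```

View pics/s18z.png

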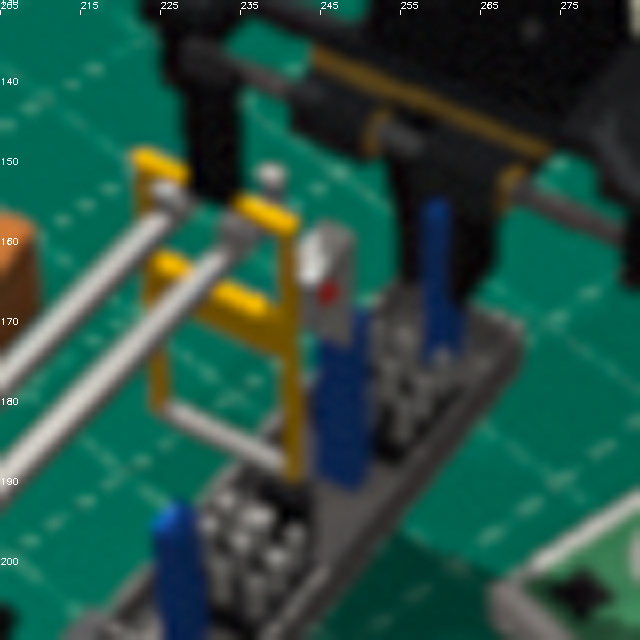

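Run:
```python
from h import *
np.set_printoptions(precision=4,suppress=True)
p=viewer.camera('scene');o,Rm=st();hp=o['position']+Rm@np.array([0,0,robot.hold_point_z])
a,b=atz(p,225,181,.16),atz(p,240.5,188,.16);print('bar scene',a,b,(a+b)/2)
print('bar pred px',px(p,[.584,-.052,.16]), [px(p,np.array([.584,-.052,.16])+s*.024*np.array([-.225,.974,0])) for s in(-1,1)])
und=hp-np.array([0,0,.0606])
for x,y,z in [(.012,0,.117),(-.012,0,.117),(.012,0,.094),(.078,0,.076),(0,.006,.117),(.012,.006,.112),(.012,-.006,.112)]:
    q=hp+Rm@np.array([.0774+x,-y,0]); q[2]=und[2]+z; print((x,y,z),px(p,q))
zoom('scene18.png',230,145,35,45,14,'s18y.png')
```

```text
bar scene [ 0.5891 -0.0758  0.16  ] [ 0.5777 -0.0331  0.16  ] [ 0.5834 -0.0545  0.16  ]
bar pred px [233.204  185.1535] [array([225.0251, 181.1418]), array([241.5232, 189.2339])]
(0.012, 0, 0.117) [241.9097 165.415 ]
(-0.012, 0, 0.117) [247.2942 159.3376]
(0.012, 0, 0.094) [241.9978 172.    ]
(0.078, 0, 0.076) [226.9731 194.4783]
(0, 0.006, 0.117) [246.7384 163.3202]
(0.012, 0.006, 0.112) [244.0472 167.8451]
(0.012, -0.006, 0.112) [239.8201 165.894 ]
```

View pics/s18y.png

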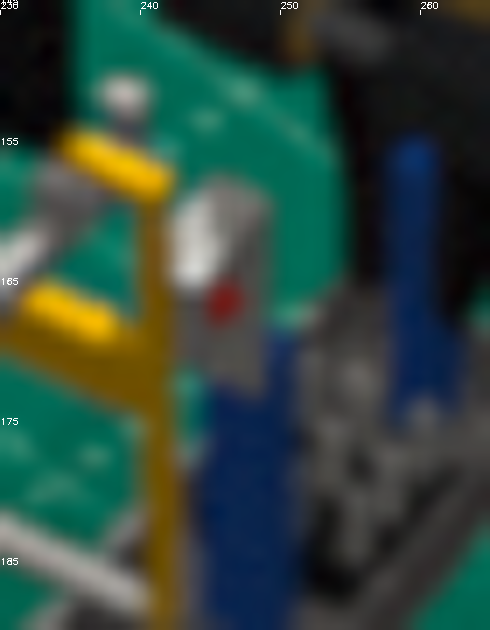

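```bash
python3 -m crank '0 0 .04 .3 .05 .1 1;0 0 0 .3 .05 0 1;0 0 0 .2 .02 0 1;0 0 0 0 0 0 1';python3 - <<'E'
from h import *
plan([.5071,-.0707,.141],13)
for n in ['scene']: snap(n,n+'19.png')
zoom('scene19.png',205,130,80,80,8,'s19z.png')
E
```

```text
time: 21.05
position: [0.499, -0.0736, 0.1216]
tool_rot: [0.993, 0.114, 0.002, -0.0]
ft_force: [0.6, 0.1, -2.4]
grip_width: 0.0093
t 21.05 hold [ 0.4989 -0.0736  0.1403] phi 13.12 tilt [0.21 0.08] F [ 0.55  0.13 -2.43] w 0.0093
shift units [ 0.215 -0.024 -0.018]
turn units [-0.01 -0.04  0.02]
```

View pics/s19z.png

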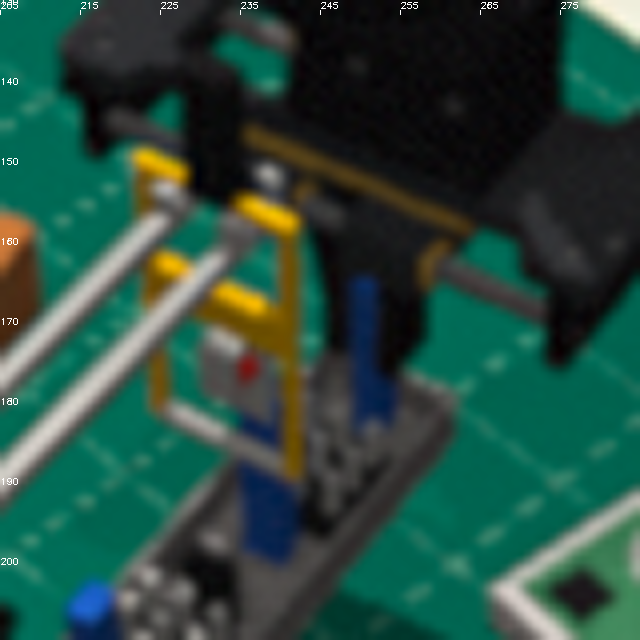

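```bash
python3 -m crank '0 0 0 .2 -.02 0 1;0 0 0 0 0 0 1';python3 - <<'E'
from h import *
plan([.5071,-.0707,.141],13)
for n in ['scene']: snap(n,n+'20.png')
zoom('scene20.png',205,150,60,60,11,'s20z.png')
E
```

```text
time: 21.35
position: [0.506, -0.0706, 0.1214]
tool_rot: [0.993, 0.114, 0.001, -0.001]
ft_force: [0.8, -0.8, -2.2]
grip_width: 0.0093
t 21.35 hold [ 0.506  -0.0706  0.1401] phi 13.11 tilt [0.12 0.1 ] F [ 0.82 -0.78 -2.16] w 0.0093
shift units [ 0.027  0.008 -0.021]
turn units [-0.01 -0.03  0.02]
```

View pics/s20z.png

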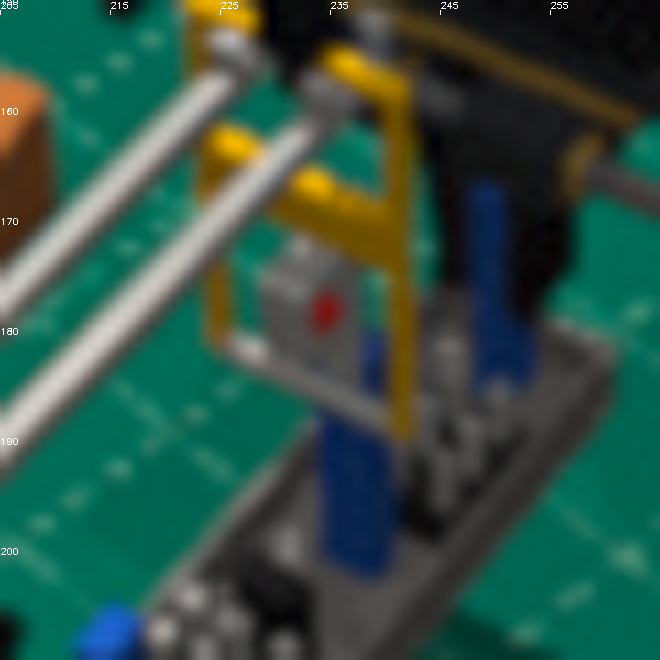

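Run:
```python
from h import *
np.set_printoptions(precision=1,suppress=True)
p=viewer.camera('scene');t=snap('top','top20.png');o,Rm=st();hp=o['position']+Rm@np.array([0,0,robot.hold_point_z]);print(hp.round(4))
und=hp[2]-.0606
def T(x,y,z):
    q=hp+Rm@np.array([.0774+x,-y,0]); q[2]=und+z; return q
for s in (0,.004):
  for n,v in dict(tfl=(.012,-.006,.117),tfr=(.012,.006,.117),tbr=(-.012,.006,.117),tbl=(-.012,-.006,.117),bfl=(.012,-.006,.094),bfr=(.012,.006,.094),bbr=(.007,.006,.094),gate=(0,.006,.097)).items():
    print(s,n,px(p,T(v[0],v[1],v[2]+s)),end=' ')
  print()
print('farfin',px(p,T(.078,0,.076)),'nearfin edge', px(p,T(-.078,.0,.076)))
zoom('top20.png',235,160,80,65,9,'t20z.png')
```

```text
[ 0.5 -0.1  0.1]
0 tfl [228.7 176.1] 0 tfr [232.9 178.2] 0 tbr [238.6 171.8] 0 tbl [234.4 169.8] 0 bfl [229.  182.6] 0 bfr [233.2 184.7] 0 bbr [234.4 183.3] 0 gate [236.  180.6] 
0.004 tfl [228.6 175. ] 0.004 tfr [232.9 177. ] 0.004 tbr [238.6 170.6] 0.004 tbl [234.3 168.6] 0.004 bfl [229.  181.5] 0.004 bfr [233.2 183.5] 0.004 bbr [234.3 182.2] 0.004 gate [235.9 179.5] 
farfin [215.4 206.8] nearfin edge [251.2 165.8]
```

View pics/t20z.png

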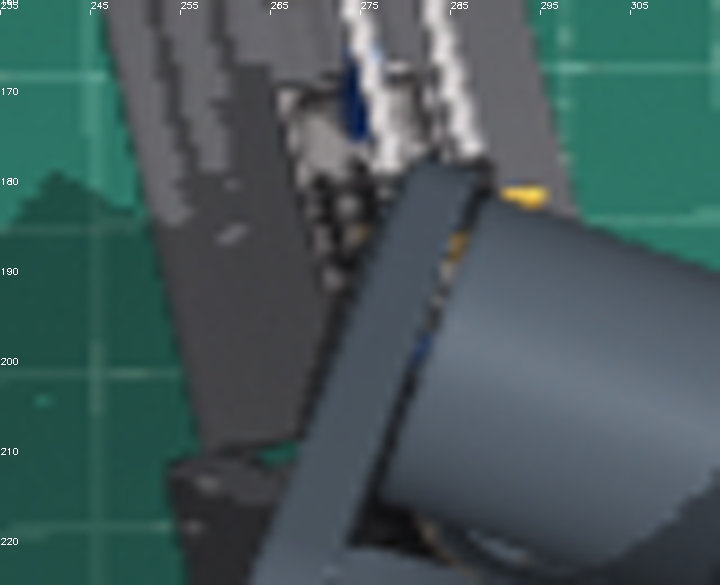

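```bash
python3 -m crank '0 -.02 0 .02 0 .12 1;0 0 0 0 0 .12 1;0 0 0 0 0 0 1';python3 - <<'E'
from h import *
plan([.5071,-.0707,.130],13)
for n in ['scene']: snap(n,n+'21.png')
zoom('scene21.png',205,150,60,60,11,'s21z.png')
E
```

```text
time: 21.88
position: [0.5052, -0.0702, 0.111]
tool_rot: [0.993, 0.114, -0.001, -0.001]
ft_force: [-0.2, -0.1, -2.3]
grip_width: 0.0096
t 21.88 hold [ 0.5052 -0.0703  0.1297] phi 13.07 tilt [-0.11  0.12] F [-0.17 -0.14 -2.26] w 0.0096
shift units [ 0.044  0.021 -0.008]
turn units [-0.03  0.02  0.01]
```

View pics/s21z.png

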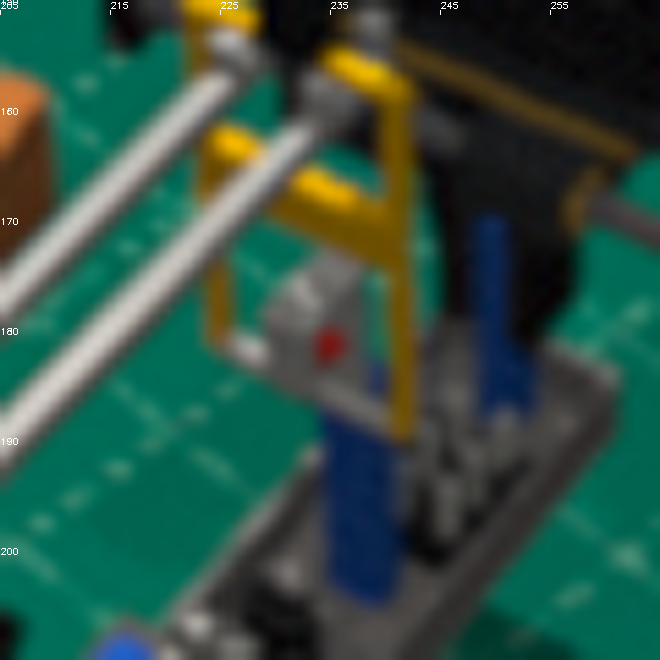

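```bash
python3 -m crank '0 .02 0 .05 .02 .05 1;0 0 0 0 0 0 1';python3 -c "
from h import *
plan([.5071,-.0707,.125],13)"
```

```text
time: 22.18
position: [0.5077, -0.0707, 0.109]
tool_rot: [0.994, 0.114, 0.0, -0.001]
ft_force: [0.7, 0.2, -2.4]
grip_width: 0.0095
t 22.18 hold [ 0.5077 -0.0708  0.1277] phi 13.07 tilt [0.03 0.13] F [ 0.73  0.22 -2.37] w 0.0095
shift units [-0.014 -0.005  0.068]
turn units [-0.02 -0.01  0.01]
```

```bash
python3 -m crank '0 0 0 -.03 0 .06 1;0 0 0 0 0 0 1';python3 -c "
from h import *
plan([.5071,-.0707,.125],13)";python3 -m crank '0 0 0 0 0 .06 1;0 0 0 0 0 0 1';python3 -c "
from h import *
plan([.5071,-.0707,.125],13)"
```

```text
time: 22.42
position: [0.5065, -0.071, 0.1065]
tool_rot: [0.994, 0.114, 0.0, -0.001]
ft_force: [0.1, 0.3, -2.0]
grip_width: 0.0095
t 22.43 hold [ 0.5065 -0.0711  0.1252] phi 13.07 tilt [0.03 0.13] F [ 0.11  0.34 -1.97] w 0.0095
shift units [ 0.017 -0.006  0.006]
turn units [-0.02 -0.01  0.01]
time: 22.68
position: [0.5067, -0.0711, 0.1041]
tool_rot: [0.994, 0.114, 0.001, -0.001]
ft_force: [-0.5, 0.9, -2.1]
grip_width: 0.0094
t 22.68 hold [ 0.5067 -0.0711  0.1228] phi 13.06 tilt [0.07 0.12] F [-0.48  0.92 -2.06] w 0.0094
shift units [ 0.013 -0.009 -0.054]
turn units [-0.02 -0.02  0.01]
```

```bash
python3 -m crank '0 0 0 0 0 .06 1;0 0 0 0 0 0 1';python3 -c "
from h import *
plan([.5071,-.0707,.125],13)";python3 -m crank '0 0 0 0 0 .06 1;0 0 0 0 0 0 1';python3 - <<'E'
from h import *
plan([.5071,-.0707,.125],13)
for n in ['scene']: snap(n,n+'22.png')
zoom('scene22.png',205,150,60,60,11,'s22z.png')
E
```

```text
time: 22.92
position: [0.5075, -0.0713, 0.1021]
tool_rot: [0.994, 0.114, 0.002, -0.001]
ft_force: [-0.2, -0.4, 1.2]
grip_width: 0.0092
t 22.93 hold [ 0.5075 -0.0713  0.1208] phi 13.06 tilt [0.19 0.09] F [-0.15 -0.35  1.23] w 0.0092
shift units [-0.005 -0.017 -0.106]
turn units [-0.01 -0.04  0.01]
time: 23.18
position: [0.5087, -0.0716, 0.1003]
tool_rot: [0.994, 0.114, 0.003, -0.0]
ft_force: [-0.0, -0.1, 2.9]
grip_width: 0.0092
t 23.18 hold [ 0.5086 -0.0716  0.119 ] phi 13.05 tilt [0.36 0.04] F [-0.   -0.1   2.95] w 0.0092
shift units [-0.031 -0.03  -0.15 ]
turn units [ 0.01 -0.07  0.01]
```

View pics/s22z.png

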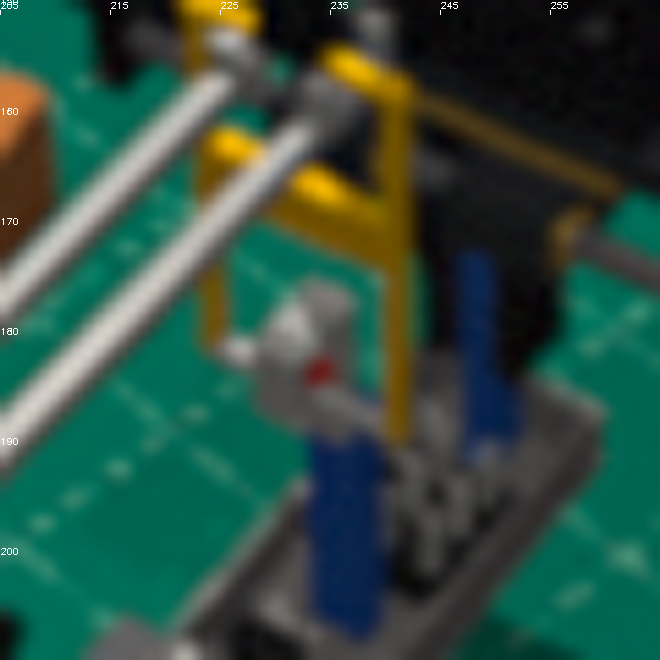

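```bash
python3 -m crank '0 -.04 0 -.03 0 .07 1;0 0 0 0 0 .02 1';python3 -c "
from h import *
plan([.5071,-.0707,.125],13)"
```

```text
time: 23.48
position: [0.5091, -0.0722, 0.0976]
tool_rot: [0.994, 0.114, 0.003, 0.001]
ft_force: [-0.7, 0.4, 3.8]
grip_width: 0.0095
t 23.48 hold [ 0.5089 -0.0722  0.1163] phi 13.04 tilt [ 0.38 -0.06] F [-0.66  0.41  3.77] w 0.0095
shift units [-0.035 -0.046 -0.218]
turn units [ 0.03 -0.07  0.01]
```

Run:
```python
from h import *
for n in ['scene','wrist']: snap(n,n+'23.png')
zoom('scene23.png',205,150,60,60,11,'s23z.png')
print(st()[0]['moment'])
```

```text
[ 0.14270187 -0.26362811  0.06437036]
```

View pics/s23z.png

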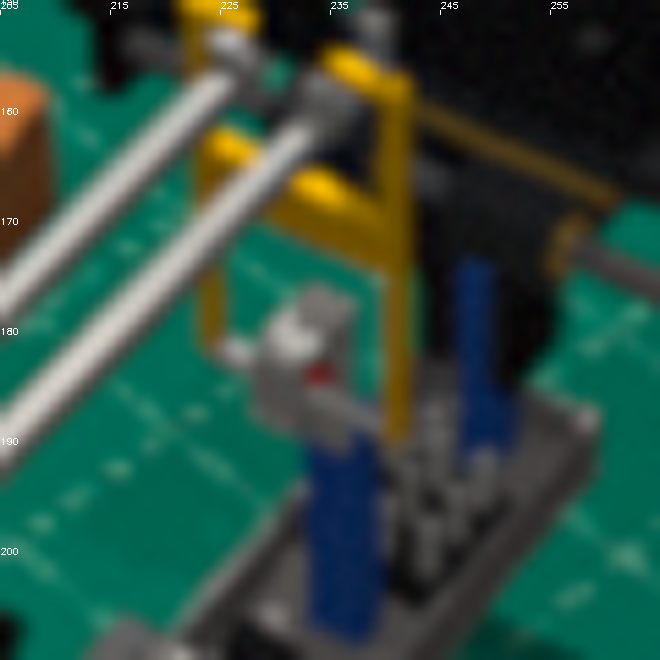

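View pics/wrist23.png

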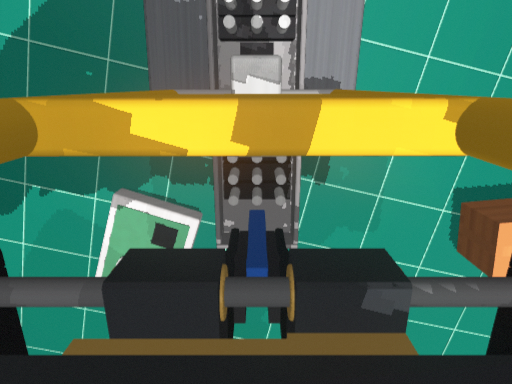

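```bash
python3 -m crank '0 -.05 0 -.03 0 .07 1;0 0 0 0 0 .03 1';python3 -c "
from h import *
plan([.5071,-.0707,.125],13)";python3 -m crank '0 -.05 0 -.03 0 .07 1;0 0 0 0 0 .03 1';python3 -c "
from h import *
plan([.5071,-.0707,.125],13)"
```

```text
time: 23.82
position: [0.5078, -0.0726, 0.0936]
tool_rot: [0.994, 0.114, 0.001, 0.001]
ft_force: [0.4, -0.2, 4.6]
grip_width: 0.0095
t 23.82 hold [ 0.5078 -0.0726  0.1123] phi 13.05 tilt [ 0.12 -0.14] F [ 0.4  -0.16  4.55] w 0.0095
shift units [-0.005 -0.048 -0.318]
turn units [ 0.03 -0.02  0.01]
time: 24.08
position: [0.5048, -0.0725, 0.0882]
tool_rot: [0.994, 0.114, -0.003, 0.001]
ft_force: [-0.9, -0.5, 0.3]
grip_width: 0.0098
t 24.07 hold [ 0.505  -0.0724  0.1069] phi 13.06 tilt [-0.39 -0.13] F [-0.94 -0.45  0.32] w 0.0098
shift units [ 0.059 -0.03  -0.453]
turn units [0.01 0.08 0.01]
```

```bash
python3 -m crank '0 .06 0 .03 -.02 0 1;0 .03 0 0 0 0 1'
python3 - <<'E'
from h import *
plan([.5071,-.0707,.1065],13)
for n in ['scene','wrist']: snap(n,n+'24.png')
zoom('scene24.png',205,150,60,60,11,'s24z.png')
E
```

```text
time: 24.32
position: [0.5055, -0.0713, 0.0875]
tool_rot: [0.994, 0.114, 0.0, 0.0]
ft_force: [-0.9, 0.6, 0.5]
grip_width: 0.0095
t 24.32 hold [ 0.5055 -0.0713  0.1062] phi 13.05 tilt [ 0.01 -0.  ] F [-0.88  0.64  0.53] w 0.0095
shift units [ 0.042 -0.006 -0.007]
turn units [ 0.   -0.    0.01]
```

View pics/s24z.png

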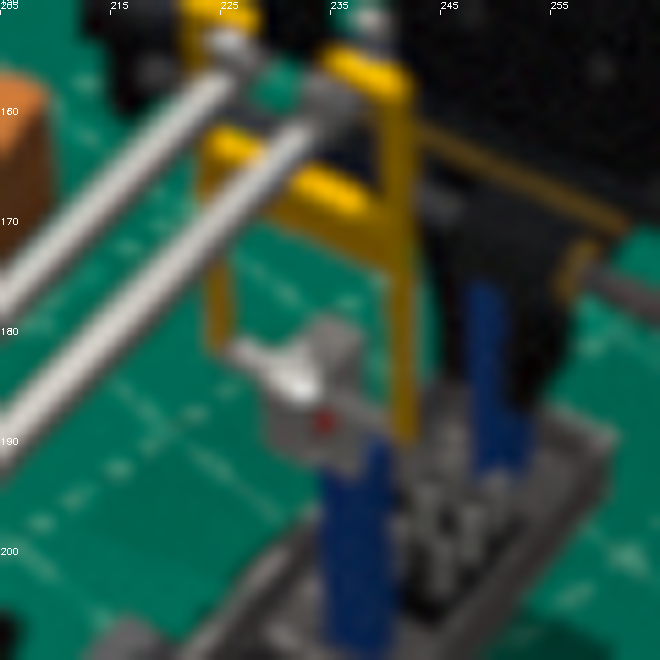

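View pics/wrist24.png

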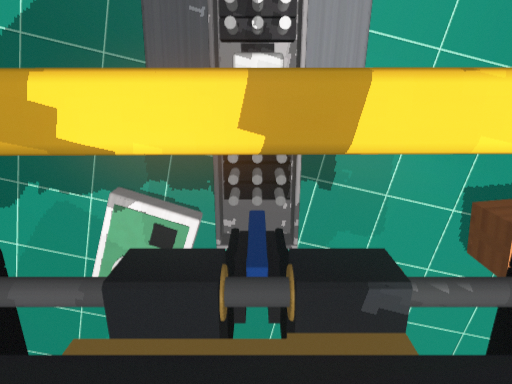

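```bash
python3 -m crank '0 .02 0 .05 0 0 1;0 0 0 0 0 0 1'
python3 - <<'E'
from h import *
plan([.5071,-.0707,.1065],13)
snap('scene','scene25.png')
zoom('scene25.png',205,150,60,60,11,'s25z.png')
E
python3 -m crank '0 0 0 0 0 0 .85;0 0 0 0 0 0 .75;0 0 0 0 0 0 .6' 20
python3 - <<'E'
from h import *
plan([.5071,-.0707,.1065],13)
for n in ['scene','wrist']: snap(n,n+'26.png')
zoom('scene26.png',195,140,80,80,9,'s26z.png')
E
```

```text
time: 24.68
position: [0.5074, -0.071, 0.0877]
tool_rot: [0.994, 0.114, 0.001, -0.0]
ft_force: [0.0, 0.2, -0.4]
grip_width: 0.0096
t 24.68 hold [ 0.5074 -0.071   0.1064] phi 13.05 tilt [0.1  0.01] F [ 0.04  0.18 -0.37] w 0.0096
shift units [-0.006 -0.008 -0.003]
turn units [ 0.   -0.02  0.01]
time: 25.1
position: [0.5073, -0.0708, 0.0877]
tool_rot: [0.994, 0.114, 0.001, -0.0]
ft_force: [0.5, -0.5, -0.7]
grip_width: 0.0146
t 25.1 hold [ 0.5072 -0.0708  0.1064] phi 13.05 tilt [0.08 0.02] F [ 0.51 -0.47 -0.72] w 0.0146
shift units [-0.003 -0.004 -0.003]
turn units [-0.   -0.02  0.01]
```

View pics/s26z.png

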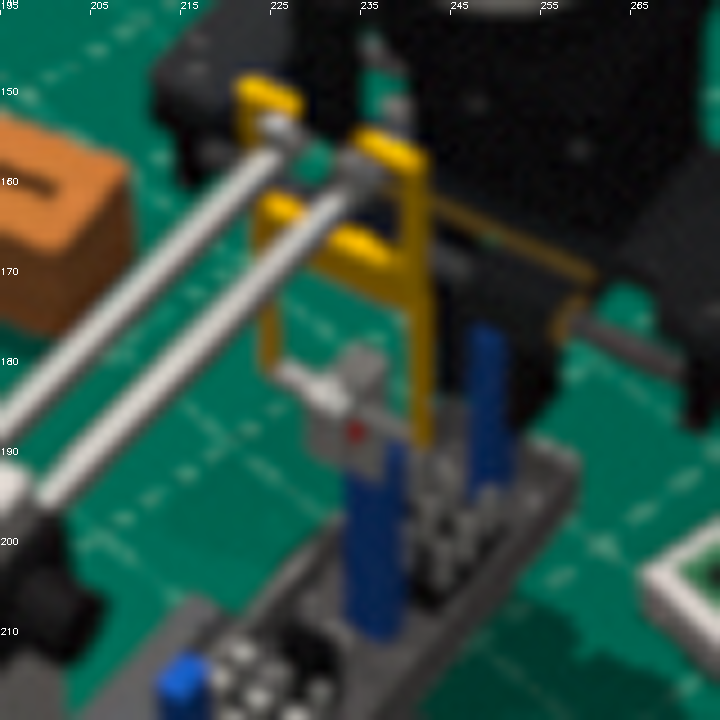

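View pics/wrist26.png

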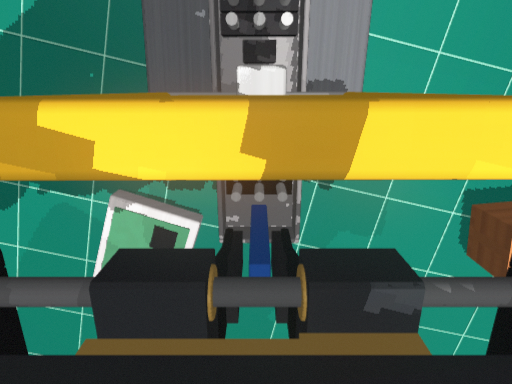

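```bash
python3 -m crank '0 0 0 0 0 0 .2;0 0 0 0 0 0 0;0 0 0 0 0 0 0;0 0 0 0 0 0 0;0 0 0 0 0 0 0' 20
python3 - <<'E'
from h import *
plan([.5071,-.0707,.1065],13)
for n in ['scene','wrist']: snap(n,n+'27.png')
zoom('scene27.png',195,140,80,80,9,'s27z.png')
E
```

```text
time: 25.82
position: [0.5073, -0.0708, 0.0877]
tool_rot: [0.994, 0.114, 0.001, -0.0]
ft_force: [0.3, 0.8, -0.9]
grip_width: 0.0432
t 25.82 hold [ 0.5073 -0.0708  0.1064] phi 13.05 tilt [0.09 0.02] F [ 0.3   0.83 -0.9 ] w 0.0432
shift units [-0.004 -0.004 -0.002]
turn units [-0.   -0.02  0.01]
```

View pics/s27z.png

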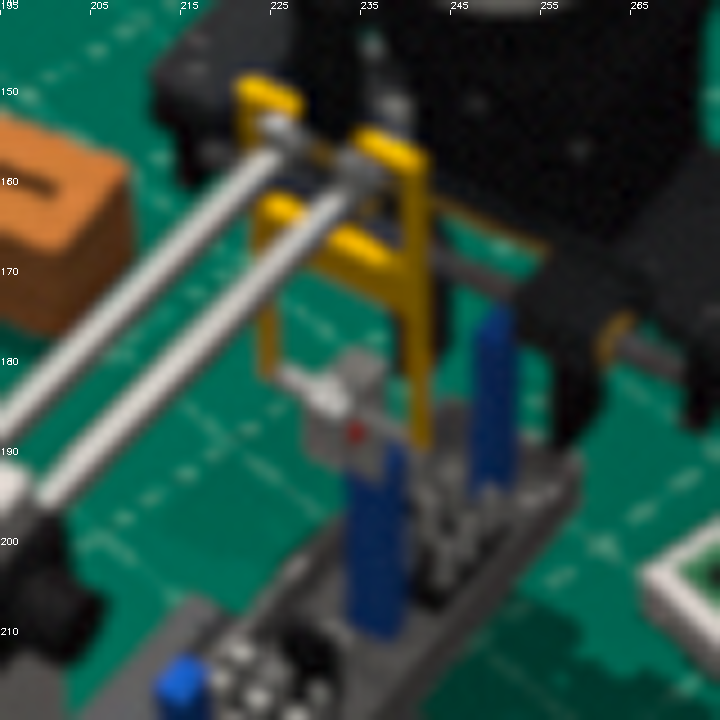

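View pics/wrist27.png

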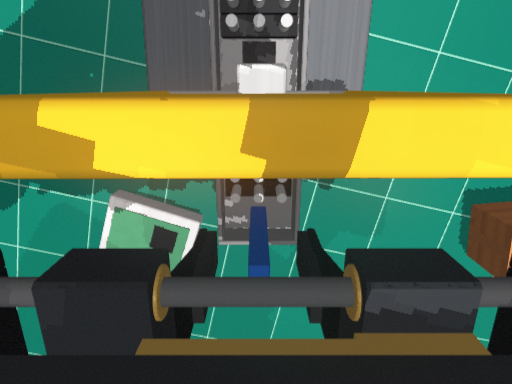

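```bash
python3 -m crank '0 0 0 -.3 0 0 0;0 0 0 -.6 0 0 0;0 0 0 -.8 0 0 0;0 0 0 -.8 0 0 0;0 0 0 0 0 0 0'
python3 -m crank '0 0 0 0 0 -.5 0;0 0 0 0 0 -.8 0;0 0 0 0 0 -.8 0;0 0 0 0 0 0 0;0 0 0 0 0 0 0'
python3 - <<'E'
from h import *
plan([.5071,-.0707,.1065],13)
snap('wrist','wrist28.png')
for k in range(2):
    snap('scene',f'scene28{k}.png');snap('top',f'top28{k}.png')
zoom('scene280.png',190,130,90,95,8,'s28z.png')
zoom('top280.png',230,120,90,100,6,'t28z.png')
E
```

```text
time: 26.55
position: [0.4041, -0.0934, 0.0876]
tool_rot: [0.993, 0.114, -0.0, -0.001]
ft_force: [-0.0, -0.5, 0.4]
grip_width: 0.0432
time: 27.18
position: [0.4069, -0.0945, 0.1741]
tool_rot: [0.994, 0.114, 0.002, 0.0]
ft_force: [-0.6, 0.4, -1.0]
grip_width: 0.0438
t 27.18 hold [ 0.4068 -0.0945  0.1928] phi 13.05 tilt [ 0.22 -0.03] F [-0.59  0.43 -0.99] w 0.0438
shift units [ 2.568 -0.016  2.167]
turn units [ 0.02 -0.04  0.01]
```

View pics/s28z.png

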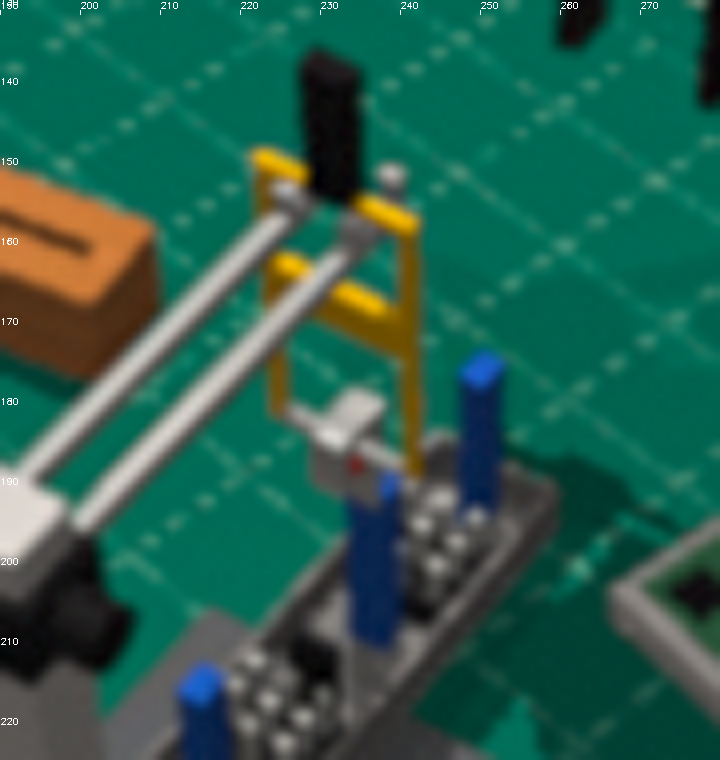

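View pics/wrist28.png

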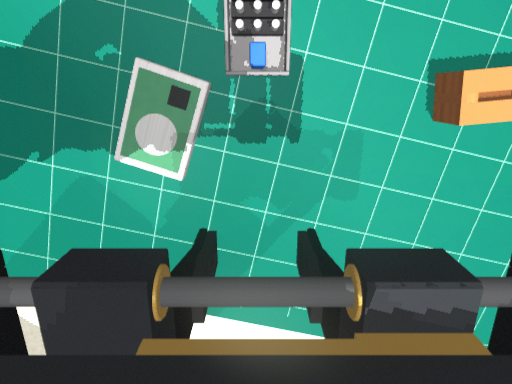

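```bash
python3 -m crank '0 0 0 0 0 0 0;0 0 0 0 0 0 0;0 0 0 0 0 0 0;0 0 0 0 0 0 0;0 0 0 0 0 0 0'
python3 - <<'E'
from h import *
np.set_printoptions(precision=4,suppress=True)
a=cv2.imread('pics/scene280.png').astype(int);s=snap('scene','scene29.png');t=snap('top','top29.png');wv=snap('wrist','wrist29.png')
b=cv2.imread('pics/scene29.png').astype(int);d=np.abs(a-b).max(2);print('diff>25 in hang area',(d[140:260,195:265]>25).sum())
for k in ['tray_mid','tray_grip','hanger_bar','can','meter','drive']:
    for q,n in ((s,'s'),(t,'t')):
        for r in spotter.boxes_of(k,q)[:1]: print(k,n,round(r['score'],2),w(q,r['at']))
zoom('scene29.png',215,165,40,40,16,'s29z.png')
zoom('top29.png',230,115,90,110,6,'t29z.png')
E
```

```text
time: 28.05
position: [0.4058, -0.0941, 0.1725]
tool_rot: [0.994, 0.113, -0.0, -0.001]
ft_force: [0.5, 0.2, 1.0]
grip_width: 0.0435
diff>25 in hang area 1
tray_mid s 0.98 [ 0.5863 -0.0492  0.0629]
tray_mid t 0.63 [ 0.5645 -0.0558  0.0625]
tray_grip s 0.88 [ 0.5869 -0.049   0.066 ]
tray_grip t 0.79 [ 0.5668 -0.0552  0.0569]
hanger_bar s 0.91 [ 0.5869 -0.0487  0.2519]
hanger_bar t 0.65 [ 0.5829 -0.0526  0.2503]
can s 0.64 [0.7374 0.3101 0.138 ]
can t 0.86 [0.7102 0.299  0.1324]
meter s 0.68 [ 0.7269 -0.3018  0.0345]
meter t 0.64 [ 0.7178 -0.3093  0.0324]
drive s 0.95 [0.4439 0.0102 0.0199]
drive t 0.55 [0.44   0.0147 0.0172]
```

View pics/s29z.png

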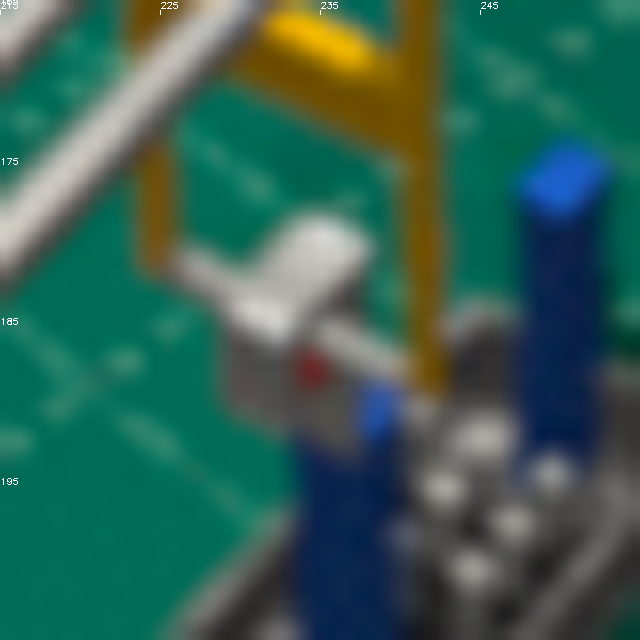

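View pics/t29z.png

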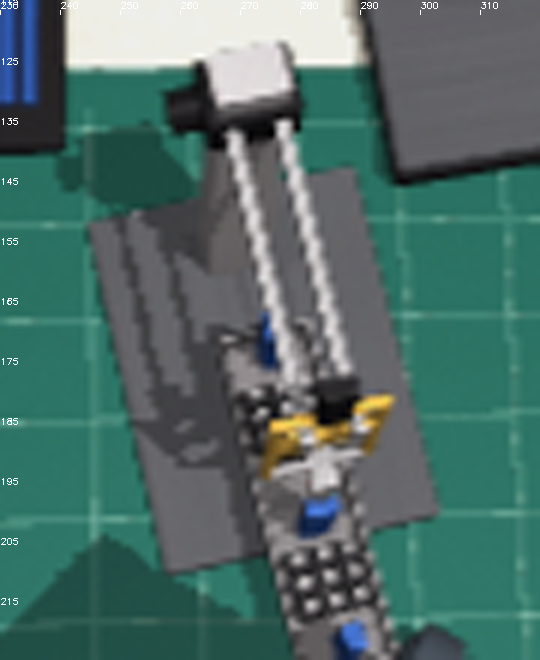

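```bash
python3 - <<'E'
from h import *
np.set_printoptions(precision=4,suppress=True)
s=viewer.camera('scene');t=viewer.camera('top')
print('near',tri([(s,250,175.7),(t,288,219.5)]))
u=np.array([.974,.228,0]);m=np.array([.583,-.053,0])
for ang in (0,2,-2,4,-4):
    a=np.radians(ang)
    for off in (-.078,.078):
        q=m+u*off*np.cos(a);q[2]=.16-.109-.004+.076+off*np.sin(a);print(ang,off,px(s,q),px(t,q))
E
python3 -c "
from h import *
zoom('scene29.png',200,160,65,65,11,'s29y.png')"
```

```text
near [ 0.508  -0.0699  0.1213]
0 -0.078 [250.2745 174.9427] [288.5269 219.6426]
0 0.078 [215.4245 215.7698] [274.7869 168.2087]
2 -0.078 [250.2576 175.6599] [288.451 219.741]
2 0.078 [215.3667 215.0732] [274.8279 167.9886]
-2 -0.078 [250.2721 174.2454] [288.5944 219.5115]
-2 0.078 [215.5052 216.4362] [274.7541 168.4581]
4 -0.078 [250.2213 176.3961] [288.3671 219.8067]
4 0.078 [215.332  214.3472] [274.8773 167.7984]
-4 -0.078 [250.2501 173.5689] [288.6536 219.3476]
-4 0.078 [215.6085 217.0717] [274.7297 168.7364]
```

View pics/s29y.png

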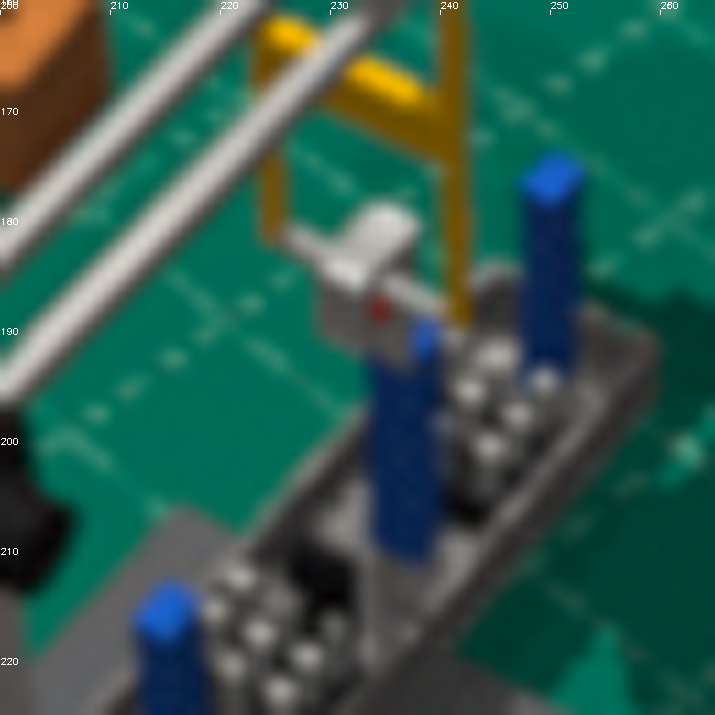

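```bash
python3 -c "
from rig import robot
print(robot.hand_in())"
```

```text
the job is handed in; nothing more can be done
None
```

The hanger is hanging by its upper loop on both prongs, and the tray is clipped to its lower bar. I let go of both and handed the job in with the arm backed about 100 mm away, at roughly 28 s of the 72 s allowed.

- **Press:** The most I read between steps was about 5 N of push. The reading then fell to nearly zero as the bar passed the gate.
- **Gate:** In the last pictures the bar sits above the red gate, against the top of the hook. I judged the gate shut from the pictures and the drop in force; I did not pull back on it to test.
- **Stillness:** Two pictures taken about a second apart showed no movement of the hanging parts.
- **Tray level:** It hangs at about 2° by my reading, which is near the limit of what the pictures resolve. No bits were seen to spill.
- **Bystanders:** The can, meter and drive were detected within about 4 mm of where they started. That is within the detector's error.
- **Disagreements:**
    - The wrist, scene and top cameras differed by 2–5 mm on several points. I corrected these as I approached.
    - The hook looked 0 to 4 mm higher than nominal in the pictures. By feel it was about 4 to 5 mm higher.

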